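# Clear the roundness station

### The job

Clear up this measuring station: seat every bearing and bearing block flat in a tray pocket of its own shape, and sweep all the loose chips off the black plate into the white chip pan with the scraper (never touch chips with the fingers). When the sweeping is done, hang the scraper by the middle of its handle bar on the hook so that it hangs freely and about level, and leave the jar, marker, setting ring and screwdriver where they are.

Things in the scene. Friction and masses are not known exactly. Their poses are not given: they have to be found in the camera images.
- plate: Fixed black granite plate, 290 (x) by 204 mm (y), top face 30 mm above the table. Origin: centre of its underside. Aluminium lips, 8 mm thick, stand 8 mm above the top face along both y sides (204 mm clear between) and the +x end. The -x edge, at x = -145 mm, nearest the robot, is open: a white chip pan, part of this body, adjoins it there.
- pan (a point): Centre of the chip pan's floor (4 mm above the table), same axes as the plate. The open pan reaches 47 mm either way in x, from the plate's edge to its outer wall, and 105 mm either way in y; its rim is 4 mm below the plate's top face.
- nest_tray: Fixed grey plastic nest tray, 190 mm (x) by 200 mm (y), 18 mm high, with four pockets 14 mm deep: two round, 60 mm wide, on the +y side, and two oblong, 44 mm (x) by 68 mm (y), on the -y side. Each is 4 mm wider than its part, with a 2 mm chamfer. Origin: centre of its underside.
- nest_round1 (a point): Centre of the floor of the round pocket at +x, 14 mm below the tray's top face; axes as the tray.
- nest_oblong1 (a point): Centre of the floor of the oblong pocket at +x, 14 mm below the tray's top face; axes as the tray; its long side runs along y.
- nest_round2 (a point): Centre of the floor of the round pocket at -x, 14 mm below the tray's top face; axes as the tray.
- nest_oblong2 (a point): Centre of the floor of the oblong pocket at -x, 14 mm below the tray's top face; axes as the tray; its long side runs along y.
- bearing1: Loose round shielded steel bearing, diameter 56 mm, 40 mm high, about 0.45 kg, standing flat, its dark bore upwards; solid for our purpose. Origin: centre of its underside. May be absent.
- block1: Loose aluminium bearing block, 64 mm (x) by 40 mm (y) by 40 mm high, about 0.3 kg, a dark bore mark on top. Origin: centre of its underside. May be absent.
- bearing2: Loose round shielded steel bearing, diameter 56 mm, 40 mm high, about 0.45 kg, standing flat, its dark bore upwards; solid for our purpose. Origin: centre of its underside. May be absent.
- block2: Loose aluminium bearing block, 64 mm (x) by 40 mm (y) by 40 mm high, about 0.3 kg, a dark bore mark on top. Origin: centre of its underside. May be absent.
- chip1: Loose bent steel chip, about 36 mm long, 12 mm wide, 10 mm high, 12 g, on the pan-side half of the plate. Origin: about the middle of its underside. May be absent.
- chip2: Loose bent steel chip, about 36 mm long, 12 mm wide, 10 mm high, 12 g, on the pan-side half of the plate. Origin: about the middle of its underside. May be absent.
- chip3: Loose bent steel chip, about 36 mm long, 12 mm wide, 10 mm high, 12 g, on the pan-side half of the plate. Origin: about the middle of its underside. May be absent.
- chip4: Loose bent steel chip, about 36 mm long, 12 mm wide, 10 mm high, 12 g, on the pan-side half of the plate. Origin: about the middle of its underside. May be absent.
- chip5: Loose bent steel chip, about 36 mm long, 12 mm wide, 10 mm high, 12 g, on the pan-side half of the plate. Origin: about the middle of its underside. May be absent.
- scraper: Loose scraper, 0.25 kg, standing on its foot. White foot block 36 (x) by 160 (y) by 22 mm high; two 12 mm posts at y = +-70 mm carry a straight bar along y, 16 (x) by 14 (z) by 152 mm, 108 to 122 mm above the underside. The window below the bar is 128 mm wide, 86 mm high. Same both ways round, centre of mass on the mid plane. Origin: centre of the underside.
- scraper_bar (a point): Centre of the scraper's handle bar, 115 mm above the underside of its foot; axes as the scraper.
- hook_stand: Fixed stand, base x = -20 to 120 mm, 12 mm high, post 18 mm thick at x = 75 mm, 218 mm high. Hook: 12 mm rod in the plane y = 0; its axis runs from the post, height 212 mm, level to x = 40, down to the seat at x = 0, height 190, up to the free end at x = -36, height 222 mm (points roughly at the robot). A seated bar has its centre at height 207. Origin: on the table below the seat.
- oil_jar: Bystander: amber jar, 48 mm wide, 75 mm high. Origin: centre of underside.
- marker: Bystander: green marker pen, about 130 mm long, 14 mm thick, lying.
- setting_ring: Bystander: steel setting ring, 72 mm wide, 22 mm high, lying flat.
- driver: Bystander: screwdriver lying on the table near the robot.
Things that resemble listed ones, but are neither listed nor needed, are in the scene too. Leave any green look-alike of the bearing1 alone. Of the things that look like the scraper, the larger one is meant.

How it is judged:
On the way, in this order (a step that is already met when the one before it is completed fails the run):
1. the scraper is brought down onto the plate (x of scraper in the frame of plate between -0.17 and 0.17 m and y of scraper in the frame of plate between -0.11 and 0.11 m and z of scraper in the frame of plate below 0.042 m), for 0.1 s.
2. all the chips lie in the pan (x of chip1 in the frame of pan between -0.055 and 0.05 m and y of chip1 in the frame of pan between -0.115 and 0.115 m and z of each of chip1, chip2, chip3, chip4, chip5 in the frame of pan below 0.022 m and x of chip2 in the frame of pan between -0.055 and 0.05 m and y of chip2 in the frame of pan between -0.115 and 0.115 m and x of chip3 in the frame of pan between -0.055 and 0.05 m and y of chip3 in the frame of pan between -0.115 and 0.115 m and x of chip4 in the frame of pan between -0.055 and 0.05 m and y of chip4 in the frame of pan between -0.115 and 0.115 m and x of chip5 in the frame of pan between -0.055 and 0.05 m and y of chip5 in the frame of pan between -0.115 and 0.115 m), for 0.3 s.
3. the scraper hangs on the hook (x of scraper_bar in the frame of hook_stand between -0.02 and 0.02 m and y of scraper_bar in the frame of hook_stand between -0.035 and 0.035 m and z of scraper_bar in the frame of hook_stand between 0.192 and 0.22 m and angle between scraper's own z axis and vertical below 0.35 rad and contact force between scraper and hook_stand above 1 N), for 0.3 s.
At the end, for the whole second after the job is handed in: Each bearing in a round and each block in an oblong pocket: within 6 mm of centre, 5 mm of the floor, 0.08 rad of flat. All chips in the pan. Scraper bar in the hook: within 20 mm along the hook, 35 mm along the bar, 2 to 30 mm above the seat, within 0.35 rad of upright. All at rest (all of step 2 and all of step 3 and ((horizontal distance between bearing1 and nest_round1 below 0.006 m and z of bearing1 in the frame of nest_round1 below 0.005 m and angle between bearing1's own z axis and vertical below 0.08 rad) or (horizontal distance between bearing1 and nest_round2 below 0.006 m and z of bearing1 in the frame of nest_round2 below 0.005 m and angle between bearing1's own z axis and vertical below 0.08 rad)) and linear speed of each of bearing1, bearing2, block1, block2 below 0.02 m/s and ((horizontal distance between bearing2 and nest_round1 below 0.006 m and z of bearing2 in the frame of nest_round1 below 0.005 m and angle between bearing2's own z axis and vertical below 0.08 rad) or (horizontal distance between bearing2 and nest_round2 below 0.006 m and z of bearing2 in the frame of nest_round2 below 0.005 m and angle between bearing2's own z axis and vertical below 0.08 rad)) and ((horizontal distance between block1 and nest_oblong1 below 0.006 m and z of block1 in the frame of nest_oblong1 below 0.005 m and angle between block1's own z axis and vertical below 0.08 rad) or (horizontal distance between block1 and nest_oblong2 below 0.006 m and z of block1 in the frame of nest_oblong2 below 0.005 m and angle between block1's own z axis and vertical below 0.08 rad)) and ((horizontal distance between block2 and nest_oblong1 below 0.006 m and z of block2 in the frame of nest_oblong1 below 0.005 m and angle between block2's own z axis and vertical below 0.08 rad) or (horizontal distance between block2 and nest_oblong2 below 0.006 m and z of block2 in the frame of nest_oblong2 below 0.005 m and angle between block2's own z axis and vertical below 0.08 rad)) and linear speed of scraper below 0.03 m/s); the robot touches nothing.
It fails at once if the fingers touch a chip (contact force between any of chip1, chip2, chip3, chip4, chip5 and the fingers above 0.5 N).
It fails at once if a bystander is moved by more than 25 mm (distance of any of oil_jar, marker, setting_ring, driver from where it was at the start of the episode above 0.025 m).
Of bearing1, bearing2, block1, block2 only 3 to 4 are there at a start; the rules pass over those that are not, and their reading is None.
Of chip1, chip2, chip3, chip4, chip5 only 3 to 5 are there at a start; the rules pass over those that are not, and their reading is None.
At some moment in a run one of bearing1, bearing2, block1, block2 may be knocked a few centimetres aside while the robot is not near it.
It also fails if it takes over 200 s, if anything falls off the work surface, if the arm or the gripper's body presses on something with over 40 N, if the wrist force passes 120 N, or if a joint passes its speed limit or range.

### The arm

A 6-joint arm with a two-finger parallel gripper is mounted at the origin on the work surface. World frame = base frame: x ahead of the robot, y to its left, z up, the work surface at z = 0. Lengths are in m, angles in rad, forces in N, time in s.
With the tool pointing down it reaches from about 0.325 to 0.85 m from the base axis. Payload 15.5 kg.
Tool frame: the origin (TCP) lies between the finger pads; the fingertips stand 17 mm ahead of it and the grasp point (between the pads) lies 2 mm behind it; z points along the fingers, y is the line along which they close (so a half turn about z gives the same grasp; the last joint's range is limited). The gripper opens to 91 mm and grips with 3 to 60 N. Pads are 32 mm wide; open, the fingers measure 118 mm over their backs; the gripper's body (76 mm by 178 mm) begins 60 mm behind the grasp point.
Start: joints at [1.016, 0.494, 1.345, -0, 1.302, -0.096], TCP at [0.277, 0.56, 0.21] pointing down, gripper open.
Joint ranges: [-2.91, 2.91], [-0.82, 2.16], [0.22, 2.67], [-1.22, 4.37], [0.12, 2.79], [-3.08, 3.08]. Speed limits (rad/s): [1.89, 1.89, 2.57, 3.01, 3.01, 3.01].

### API

Orientations are given as a rotation vector (axis times angle).
In Python, from rig import robot, eyes, workorder gives the robot as it stands.
- The arm moves only by the tool move_arm, never from a script. Its argument "moves" is a list that holds one entry, the list of rows, each a list of 5 numbers: the shift along the world's x, y, z in m, then the turn about the world's z in degrees, then the finger opening in m, from 0 to 0.0912. In form: [[[tx, ty, tz, twist, gripper], ...]]. A call has 1 to 12 rows; each row shifts and turns the commanded pose from where the row before left it; what a row does not reach is not made up. A row lasts 1/10 s, in which the tool goes at most 50 mm and 8.59 degrees, less where a joint would pass 70% of its speed; a pose out of reach is approached as far as the arm can. A call with a gripper value outside its range is refused whole. The fingers move at their own pace and stop on an object; "newtons" is the grip in N (left out, the last holds). Time passes only in rows, so rows that do not move let the fingers close. It gives the time, the measured TCP pose, the force, the opening and the grip force at its end, in the units of the state.
- robot.read_state(): the state, without advancing time (a new reading comes with each control period).
- eyes.capture(name): name is "side" or "top"; returns (picture, depth): 420x560x3 uint8, red, green, blue; 420x560 float32, m along the optical axis (not along the pixel's ray), 0 where there is no reading.
- eyes.get_calibration(name): a dict with "fx", "fy", "cx", "cy" (pixels), "k1" (the pictures are not rectified: a ray, as slopes to the right and down, at radius r is drawn at 1 + k1 r^2 times it, then the intrinsics apply), "position" and "orientation" of the camera in the world. Camera axes: x right, y down, z forward; pixel columns grow to the right and rows downward; lengths in m; the calibration is good to about 2 mm. A picture is of the moment at which its call begins. get_calibration takes no time and is no camera call.
- workorder.hand_in(): hands the job in; it is judged then, once.
The state is a dict: "t": time; "qpos": joint angles; "joint_vel": joint speeds; "tau": joint torques, N m; "position": TCP position; "orientation": TCP orientation; "force": force on the tool from outside, world axes, zero at the start; "moment": the same for the moment, N m; "grip_width": finger opening in m; "grasp_force": force on a finger pad.
Only numpy, scipy, OpenCV 4.12 (cv2) and the standard library are available. Lean on these libraries where they do the work, as an engineer would, in place of code of your own. Each camera call takes 0.05 s, during which the arm holds its last target. There are 200 camera calls.

## Working session

There is one attempt and no reset: what is moved stays moved. The work goes in short steps, Python scripts to look and compute and a tool call to move; the robot and the scene stay as the last step left them, time stands still between calls to the robot, and variables do not carry over. Pictures are saved under pics/ and viewed, at most 14 in all, crops included, and the job is handed in when it is done.

Besides the shell and the picture viewer there is one more tool, called after ">>>" in YAML: its name, and indented under it one key for each argument. move_arm: Moves the arm, as the interface text tells. Its arguments: {"type":"object","properties":{"moves":{"type":"array"},"newtons":{"type":"number"}},"required":["moves"]}

```bash
mkdir -p pics; ls
cat > h.py <<'E'
import numpy as np, cv2
from scipy.spatial.transform import Rotation as R
from rig import robot, eyes, workorder
def cal(n):
    c=eyes.get_calibration(n); q=np.array(c["orientation"],float)
    M=q if q.shape==(3,3) else R.from_rotvec(q).as_matrix()
    return c,np.array(c["position"]),M
def rays(n,uv):
    c,p,M=cal(n); uv=np.atleast_2d(np.array(uv,float))
    d=np.c_[(uv[:,0]-c["cx"])/c["fx"],(uv[:,1]-c["cy"])/c["fy"]]; s=d.copy()
    for _ in range(20): s=d/(1+c["k1"]*(s**2).sum(1,keepdims=True))
    return p,np.c_[s,np.ones(len(s))]@M.T
def atz(n,uv,z):
    p,d=rays(n,uv); return p+d*((z-p[2])/d[:,2])[:,None]
def cloud(n,dep):
    h,w=dep.shape; v,u=np.mgrid[:h,:w]
    p,d=rays(n,np.c_[u.ravel(),v.ravel()])
    P=p+d*dep.reshape(-1,1); P[dep.ravel()==0]=np.nan
    return P.reshape(h,w,3)
def snap(n,name):
    im,d=eyes.capture(n); cv2.imwrite(f"pics/{name}.png",im[:,:,::-1]); np.savez(f"pics/{name}.npz",im=im,d=d,P=cloud(n,d)); return im,d
E
python3 - <<'E'
from h import *
for n in("top","side"):
    print(eyes.get_calibration(n)); snap(n,n+"0")
print(robot.read_state())
E
```

```text
pics
{'fx': 542.2471116260916, 'fy': 542.2471116260916, 'cx': 271.9976739849457, 'cy': 203.67884972656472, 'k1': -0.1322343691044659, 'position': array([ 0.32448056, -0.0507611 ,  1.74057538]), 'orientation': array([-2.15935135,  2.14332477, -0.13033227])}
{'fx': 495.04679485806577, 'fy': 495.04679485806577, 'cx': 284.8228129624104, 'cy': 207.75659534527878, 'k1': -0.006954638492301423, 'position': array([-0.44099855, -0.25716194,  0.73661174]), 'orientation': array([-1.73522056,  1.41031983, -0.77182662])}
{'t': 0.1, 'qpos': array([ 1.01548294e+00,  4.94176460e-01,  1.34605331e+00,  1.88857553e-05,
        1.30251110e+00, -9.54582616e-02]), 'joint_vel': array([-1.75179184e-03, -6.31527847e-04, -3.76310546e-04,  6.70218246e-04,
        1.30442211e-03, -7.42780767e-05]), 'tau': array([ 2.36334352e-03, -8.80224109e+01, -3.82547665e+01,  7.08021596e-02,
        4.83354426e-02, -4.75646743e-06]), 'position': array([0.27717188, 0.55979482, 0.20936881]), 'orientation': array([-7.15910914e-01, -3.05853863e+00,  1.69963331e-03]), 'force': array([-0.42983881,  0.03397909, -0.19417834]), 'moment': array([-0.02884129,  0.00940368,  0.08490131]), 'grasp_force': 0.0, 'grip_width': 0.09179178806164587}
```

View pics/top0.png

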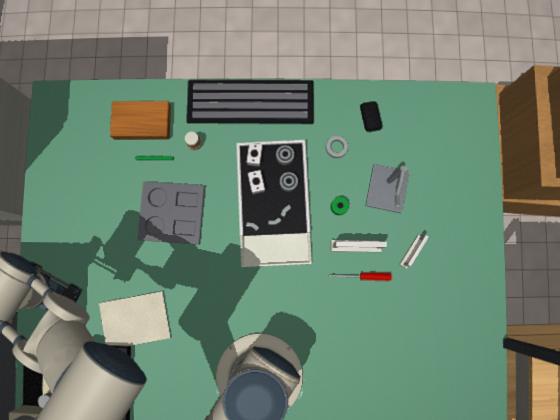

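View pics/side0.png

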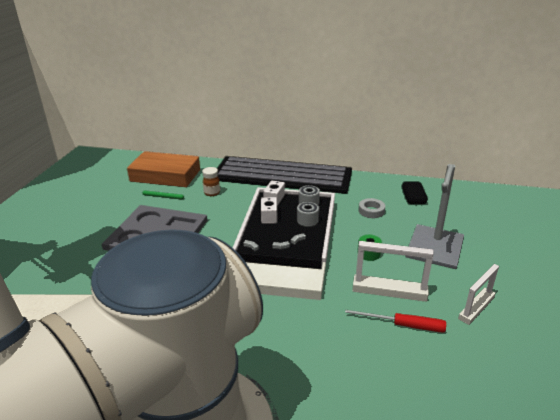

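The top view has +x up and +y left. It shows:
- **Plate:** (275,190), with the pan at (277,250).
- **Tray:** (172,212).
- **Blocks:** (254,154) and (257,181).
- **Bearings:** (285,154) and (289,181). Look-alikes are the green one at (340,205) and the setting ring at (337,147).
- **Scrapers:** the large one at (360,245) is the one meant. The small look-alike is at (415,250).
- **Chips:** (252,226), (274,220) and (286,210).
- **Hook:** (400,185).

Next I'll check these choices in a close crop.

Run:
```python
from h import *
z=np.load("pics/top0.npz"); im=z["im"]; P=z["P"]
cv2.imwrite("pics/c1.png",cv2.resize(im[135:285,230:430][:,:,::-1],None,fx=4,fy=4,interpolation=cv2.INTER_CUBIC))
cv2.imwrite("pics/c2.png",cv2.resize(im[130:260,125:325][:,:,::-1],None,fx=4,fy=4,interpolation=cv2.INTER_CUBIC))
for n,(u,v) in dict(table=(220,200),plate=(272,200),b1=(252,147),be=(285,146),pan=(275,250),bar=(360,243),tray=(172,230),hook=(398,190)).items(): print(n,P[v,u])
```

```text
table [0.55951164 0.13160191 0.00681032]
plate [ 0.55769303 -0.03670048  0.02861381]
b1 [0.72048379 0.02741586 0.06965106]
be [ 0.72384291 -0.07666116  0.07175481]
pan [ 0.39984376 -0.04736337  0.00314384]
bar [ 0.41686821 -0.30120013  0.12520598]
tray [0.4594419  0.28153927 0.02512319]
hook [ 0.56559646 -0.40133237  0.20335674]
```

View pics/c1.png

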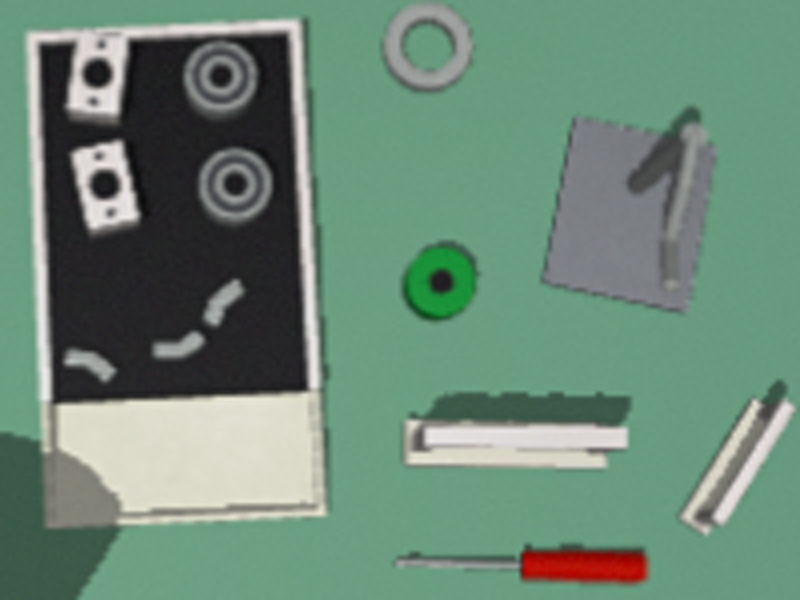

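View pics/c2.png

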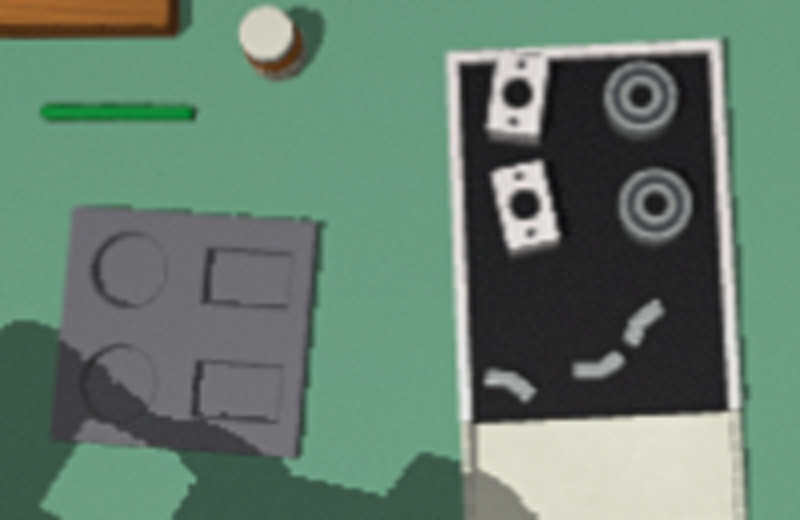

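Three chips, two blocks and two bearings are present, and the larger scraper is at crop (515,442). I'll enlarge further for measuring.

Run:
```python
from h import *
im=np.load("pics/top0.npz")["im"][:,:,::-1]; s=np.load("pics/side0.npz")["im"][:,:,::-1]
f=lambda a,k:cv2.resize(a,None,fx=k,fy=k,interpolation=cv2.INTER_CUBIC)
a=f(im[140:196,244:302],7); b=f(im[178:248,136:206],5)   # 406x392, 350x350
o=np.zeros((400,800,3),np.uint8); o[:392,:406]=a; o[:350,420:770]=b; cv2.imwrite("pics/d1.png",o)
c=f(s[160:310,350:475],4); cv2.imwrite("pics/d2.png",c)
```

```text
(no output)
```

View pics/d1.png

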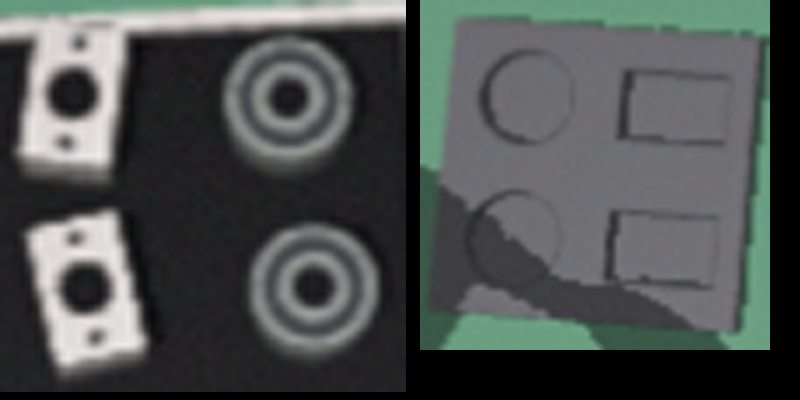

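View pics/d2.png

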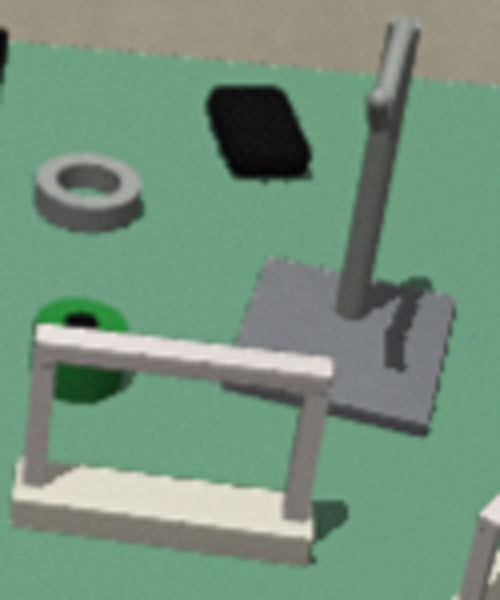

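```bash
cat >> h.py <<'E'
def full(p,u0,v0,k,off=0): 
    p=np.atleast_2d(np.array(p,float)); return np.c_[u0+(p[:,0]-off+.5)/k-.5, v0+(p[:,1]+.5)/k-.5]
def tri(a,b,na="top",nb="side"):
    p,d=rays(na,a); q,e=rays(nb,b); out=[]
    for i in range(len(d)):
        t=np.linalg.lstsq(np.c_[d[i],-e[i]],q-p,rcond=None)[0]
        x,y=p+t[0]*d[i],q+t[1]*e[i]; out.append([*(x+y)/2,np.linalg.norm(x-y)])
    return np.array(out)
def yaw(v): return np.degrees(np.arctan2(v[1],v[0]))
E
python3 - <<'E'
from h import *
np.set_printoptions(precision=4,suppress=True)
g=lambda p:full(p,244,140,7)
B=atz("top",g([(73,93),(80,43),(66,143),(86,288),(76,238),(96,338)]),.07)
print("blkA",B[0],yaw(B[1]-B[2]),"blkB",B[3],yaw(B[4]-B[5]))
print("bear",atz("top",g([(289,99),(314.5,288)]),.07))
t=lambda p:full(p,136,178,5,420)
C=atz("top",t([(457,18),(762,37),(738,331),(430,312)]),.018)
print("tray",C.mean(0),yaw(C[0]-C[3]),yaw(C[1]-C[2]),yaw(C[0]-C[1])-90,yaw(C[3]-C[2])-90,np.linalg.norm(C[0]-C[3]),np.linalg.norm(C[0]-C[1]))
print("pockets r1 r2 o1 o2",atz("top",t([(527.5,97),(515,240),(674,107.5),(662,248.5)]),.018))
c1=lambda p:full(p,230,135,4); d2=lambda p:full(p,350,160,4)
print("bar L,R, hook free,post top",tri(c1([(424,438),(628,438),(671,280),(692,130)]),d2([(43,332),(332,364),(380,103),(403,22)])))
b=atz("top",c1([(424,438),(628,438),(526,438)]),.122);print("bar",b,yaw(b[0]-b[1])-90)
f=atz("top",c1([(405,420),(405,466),(607,466)]),.022);print("foot",f,yaw(f[1]-f[2])-90,(f[0]+f[2])/2)
h=atz("top",c1([(671,284)]),.222),atz("top",c1([(695,130)]),.218);print("hook",h,yaw(h[1][0]-h[0][0]))
hb=atz("top",c1([(575,116),(715,153),(687,312),(542,282)]),.012);print("base",hb.mean(0),yaw(hb[0]-hb[3]),yaw(hb[1]-hb[2]),np.linalg.norm(hb[0]-hb[3]),np.linalg.norm(hb[0]-hb[1]))
p=atz("top",c1([(27,33),(302,20)]),.038);q=atz("top",c1([(52,403),(308,391)]),.03);print("plate",p,q,yaw(p[0]-p[1])-90,yaw(q[0]-q[1])-90)
print("chips",atz("top",c1([(65,355),(112,380),(153,350),(203,336),(208,324),(240,283)]),.04))
S=np.load("pics/side0.npz");
for n in("top0","side0"):
    P=np.load(f"pics/{n}.npz")["P"].reshape(-1,3)
    for nm,x,y in(("blkA",*B[0,:2]),("blkB",*B[3,:2]),("tray",*C.mean(0)[:2]),("bar",*b[2,:2])):
        m=np.hypot(P[:,0]-x,P[:,1]-y)<.015; print(n,nm,m.sum(),np.round(np.nanpercentile(P[m,2],[20,50,90]),4) if m.any() else "")
E
```

```text
blkA [0.7015 0.0208 0.07  ] -7.05975913360575 blkB [0.6125 0.0139 0.07  ] 11.837334192468868
bear [[ 0.6994 -0.0763  0.07  ]
 [ 0.6132 -0.0881  0.07  ]]
tray [0.517  0.2886 0.018 ] -3.1083539001638774 -3.29814904135319 -3.2931433501160967 -2.8517434803979427 0.1916156145725939 0.20041887098580582
pockets r1 r2 o1 o2 [[0.5664 0.3349 0.018 ]
 [0.4736 0.3399 0.018 ]
 [0.5602 0.2391 0.018 ]
 [0.469  0.2444 0.018 ]]
bar L,R, hook free,post top [[ 0.4136 -0.2305  0.1214  0.0039]
 [ 0.4139 -0.3806  0.1228  0.0025]
 [ 0.5212 -0.3946  0.218   0.0012]
 [ 0.6311 -0.4142  0.2126  0.0005]]
bar [[ 0.4133 -0.2285  0.122 ]
 [ 0.414  -0.382   0.122 ]
 [ 0.4137 -0.305   0.122 ]] 0.24236010172431577
foot [[ 0.433  -0.2245  0.022 ]
 [ 0.3966 -0.2243  0.022 ]
 [ 0.3972 -0.3853  0.022 ]] 0.22771342745002698 [ 0.4151 -0.3049  0.022 ]
hook (array([[ 0.5178, -0.3943,  0.222 ]]), array([[ 0.63  , -0.4153,  0.218 ]])) -10.627736798354245
base [ 0.6004 -0.4094  0.012 ] -12.08603186673107 -11.392296481798072 0.13961640722752508 0.11842806553737095
plate [[ 0.7414  0.0795  0.038 ]
 [ 0.7535 -0.1419  0.038 ]] [[ 0.444   0.0552  0.03  ]
 [ 0.455  -0.147   0.03  ]] 3.127687125198136 3.1081476997751736
chips [[ 0.4813  0.0449  0.04  ]
 [ 0.4618  0.0077  0.04  ]
 [ 0.4857 -0.0244  0.04  ]
 [ 0.4971 -0.0637  0.04  ]
 [ 0.5066 -0.0675  0.04  ]
 [ 0.5394 -0.0926  0.04  ]]
top0 blkA 68 [0.0673 0.0702 0.0754]
top0 blkB 73 [0.067  0.0709 0.0781]
top0 tray 67 [0.0138 0.0179 0.0237]
top0 bar 74 [0.0231 0.1202 0.1261]
side0 blkA 48 [0.0699 0.0711 0.0727]
side0 blkB 51 [0.0697 0.0709 0.0721]
side0 tray 51 [0.0178 0.0189 0.0206]
side0 bar 224 [0.0221 0.1112 0.1222]
```

>>> move_arm:
  moves:
    - [[0.025, -0.041, 0, 3.2, 0.066], [0.025, -0.041, 0, 3.2, 0.066], [0.025, -0.041, 0, 3.2, 0.066], [0.025, -0.041, 0, 3.2, 0.066], [0.025, -0.041, 0, 3.2, 0.066], [0.025, -0.041, 0, 3.2, 0.066], [0.025, -0.041, 0, 3.2, 0.066], [0.025, -0.041, 0, 3.2, 0.066], [0.025, -0.041, 0, 3.2, 0.066], [0.025, -0.041, 0, 3.2, 0.066], [0.025, -0.041, 0, 3.2, 0.066], [0.025, -0.041, 0, 3.2, 0.066]]

```text
t: 1.3
position: [0.5779, 0.0661, 0.2098]
orientation: [0.333, -3.124, -0.0]
force: [0.2, 0.7, -0.2]
grip_width: 0.0659
grasp_force: 0.0
```

>>> move_arm:
  moves:
    - [[0.0175, -0.026, 0, 0, 0.066], [0.0173, -0.026, -0.02, 0, 0.066], [0, 0, -0.045, 0, 0.066], [0, 0, -0.045, 0, 0.066], [0, 0, -0.025, 0, 0.066], [0, 0, -0.012, 0, 0.066], [0, 0, 0, 0, 0.066]]

```text
t: 2.0
position: [0.6114, 0.0162, 0.0617]
orientation: [0.33, -3.122, -0.001]
force: [0.3, 0.5, -0.4]
grip_width: 0.0662
grasp_force: 0.0
```

Run:
```python
from h import *
s=robot.read_state(); print(s["position"],s["force"])
snap("side","s1"); im=np.load("pics/s1.npz")["im"][:,:,::-1]
cv2.imwrite("pics/s1c.png",cv2.resize(im[130:280,210:370],None,fx=4,fy=4,interpolation=cv2.INTER_CUBIC))
```

```text
[0.61135678 0.0161807  0.06170751] [ 0.28529671  0.50180506 -0.42445554]
```

View pics/s1c.png

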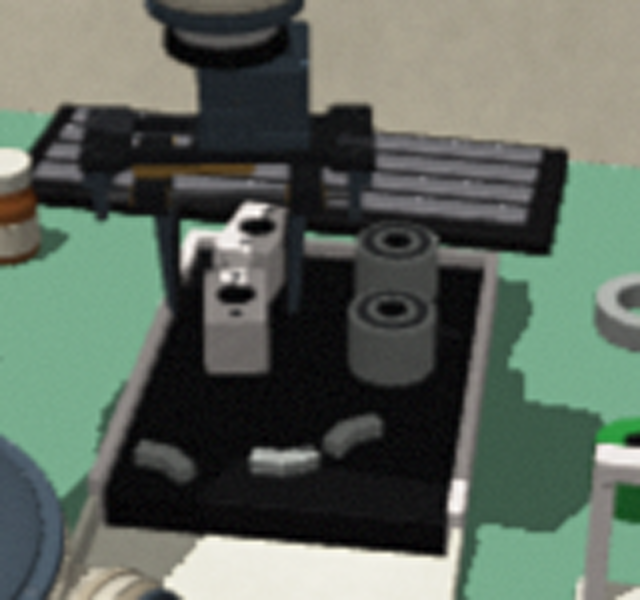

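```bash
cat >> h.py <<'E'
def proj(n,X):
    c,p,M=cal(n); q=(np.atleast_2d(X)-p)@M; s=q[:,:2]/q[:,2:]; s=s*(1+c["k1"]*(s**2).sum(1,keepdims=True))
    return s*[c["fx"],c["fy"]]+[c["cx"],c["cy"]]
E
python3 - <<'E'
from h import *
np.set_printoptions(precision=4,suppress=True)
cr=lambda uv:(uv-[210,130]+.5)*4-.5
y=np.array([-.211,.977,0])
T=np.array([.6114,.0162,.0447])
print(cr(proj("side",[[.6125,.0139,.07],[.7015,.0208,.07],[.6132,-.0881,.07],[.6994,-.0763,.07],T+y*.033,T-y*.033,T+y*.0465,T-y*.0465])))
E
```

```text
[[237.8426 293.3315]
 [258.6477 225.3399]
 [394.2922 309.2799]
 [398.6908 240.8114]
 [184.2558 327.3799]
 [285.6607 326.5933]
 [163.5172 327.5407]
 [306.4053 326.4323]]
```

Block B's pixel agrees in both views: predicted (238,293), seen (237,293). The fingers straddle it, so I'll close.

>>> move_arm:
  moves:
    - [[0.001, -0.002, 0, 0, 0.03], [0, 0, 0, 0, 0.03], [0, 0, 0, 0, 0.03], [0, 0, 0, 0, 0.03], [0, 0, 0, 0, 0.03], [0, 0, 0, 0, 0.03]]
  newtons: 25

```text
t: 2.65
position: [0.6136, 0.0141, 0.0637]
orientation: [-0.33, 3.123, -0.0]
force: [-1.2, 0.9, 8.2]
grip_width: 0.0395
grasp_force: 25.0
```

>>> move_arm:
  moves:
    - [[0, 0, 0.045, 0, 0.03], [0, 0, 0.045, 0, 0.03], [-0.005, 0.022, 0, -8.5, 0.03], [-0.005, 0.022, 0, -8.5, 0.03], [-0.005, 0.022, 0, -8.5, 0.03], [-0.005, 0.022, 0, -8.5, 0.03], [-0.005, 0.022, 0, -8.5, 0.03], [-0.005, 0.022, 0, -8.5, 0.03], [-0.005, 0.022, 0, -8.5, 0.03], [-0.005, 0.022, 0, -8.5, 0.03], [-0.005, 0.022, 0, -8.5, 0.03], [-0.005, 0.022, 0, -8.5, 0.03]]
  newtons: 40

```text
t: 3.85
position: [0.5626, 0.2349, 0.1529]
orientation: [-1.875, -2.52, 0.001]
force: [0.7, 0.2, -2.5]
grip_width: 0.0392
grasp_force: 39.9
```

>>> move_arm:
  moves:
    - [[0, 0.004, 0, -8.4, 0.03], [0, 0, -0.03, -8.4, 0.03], [0, 0, -0.03, -3, 0.03], [0, 0, -0.01, 0, 0.03], [0, 0, 0, 0, 0.03]]

```text
t: 4.35
position: [0.5622, 0.2378, 0.0818]
orientation: [-2.271, -2.169, 0.004]
force: [-0.2, -0.3, -2.6]
grip_width: 0.039
grasp_force: 40.0
```

>>> move_arm:
  moves:
    - [[-0.002, 0, 0, -0.5, 0.03], [0, 0, -0.02, 0, 0.03], [0, 0, -0.01, 0, 0.03], [0, 0, -0.006, 0, 0.03], [0, 0, -0.004, 0, 0.03], [0, 0, -0.002, 0, 0.03], [0, 0, 0, 0, 0.03]]

```text
t: 5.05
position: [0.5558, 0.2385, 0.0423]
orientation: [-2.279, -2.154, 0.01]
force: [-35.2, 6.1, 36.8]
grip_width: 0.0397
grasp_force: 41.5
```

>>> move_arm:
  moves:
    - [[-0.002, 0, 0, 0, 0.03], [-0.0015, -0.0005, 0, 0, 0.03], [0, 0, 0, 0, 0.03]]

```text
t: 5.35
position: [0.5554, 0.2384, 0.0424]
orientation: [-2.281, -2.156, 0.002]
force: [-18.5, 6.5, 20.7]
grip_width: 0.04
grasp_force: 40.8
```

Run:
```python
from h import *
s=robot.read_state(); print(s["position"],s["force"],s["moment"])
im,_=snap("top","t2"); cv2.imwrite("pics/t2c.png",cv2.resize(im[135:255,130:310][:,:,::-1],None,fx=4,fy=4,interpolation=cv2.INTER_CUBIC))
im,_=snap("side","s2");
```

```text
[0.55538066 0.23838788 0.04243718] [-18.5256648    6.46940115  20.69518973] [1.32122861 3.608067   0.14869729]
```

View pics/t2c.png

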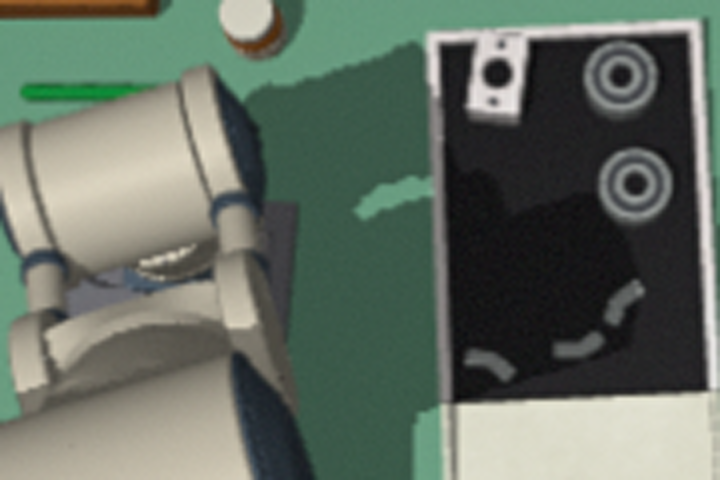

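Run:
```python
from h import *
im=np.load("pics/s2.npz")["im"][:,:,::-1]; print(proj("side",[[.5554,.2384,.0424]]))
cv2.imwrite("pics/s2c.png",cv2.resize(im[130:270,90:250],None,fx=4,fy=4,interpolation=cv2.INTER_CUBIC))
```

```text
[[179.98591995 214.42766185]]
```

View pics/s2c.png

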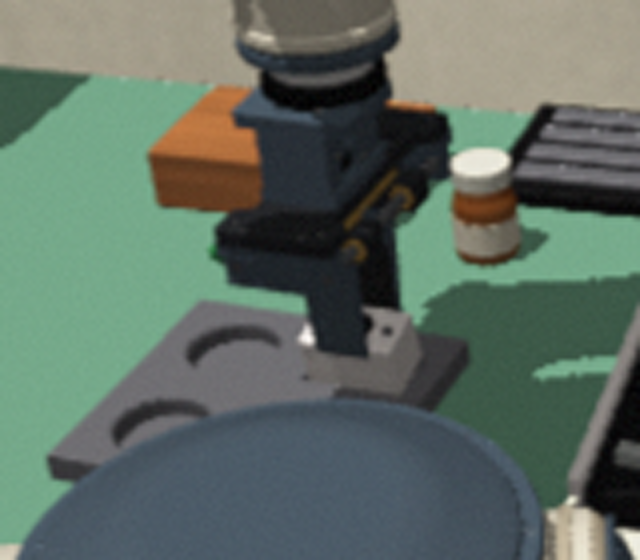

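The block is about 9 mm into its pocket but pressing on the +x side. I'll ease toward -x and lower it.

>>> move_arm:
  moves:
    - [[-0.002, -0.001, 0, 0, 0.03], [-0.002, 0, 0, 0, 0.03], [0, 0, -0.002, 0, 0.03], [0, 0, 0, 0, 0.03]]

```text
t: 5.85
position: [0.5539, 0.2367, 0.0395]
orientation: [2.283, 2.158, 0.001]
force: [-0.6, -0.3, -2.2]
grip_width: 0.0395
grasp_force: 39.4
```

>>> move_arm:
  moves:
    - [[0, 0, -0.001, 0, 0.03], [0, 0, 0, 0, 0.06], [0, 0, 0, 0, 0.06], [0, 0, 0.02, 0, 0.06], [0, 0, 0.045, 0, 0.06], [0, 0, 0.045, 0, 0.06]]

```text
t: 6.45
position: [0.5531, 0.2363, 0.1487]
orientation: [-2.283, -2.157, 0.003]
force: [1.1, 0.1, -0.0]
grip_width: 0.0602
grasp_force: 0.0
```

>>> move_arm:
  moves:
    - [[0.0135, -0.0196, 0, 7.8, 0.06], [0.0135, -0.0196, 0, 7.8, 0.06], [0.0135, -0.0196, 0, 7.8, 0.06], [0.0135, -0.0196, 0, 7.8, 0.06], [0.0135, -0.0196, 0, 7.8, 0.06], [0.0135, -0.0196, 0, 7.8, 0.06], [0.0135, -0.0196, 0, 7.8, 0.06], [0.0135, -0.0196, 0, 7.8, 0.06], [0.0135, -0.0196, 0, 7.8, 0.06], [0.0135, -0.0196, 0, 7.8, 0.06], [0.0135, -0.0196, 0, 7.8, 0.06], [0, 0, 0, 0, 0.06]]

```text
t: 7.65
position: [0.7035, 0.0183, 0.1477]
orientation: [0.199, 3.134, -0.001]
force: [0.2, 0.4, 0.6]
grip_width: 0.0598
grasp_force: 0.0
```

Run:
```python
from h import *
s=robot.read_state(); print(s["position"],s["orientation"])
im,_=snap("top","t3"); a=cv2.resize(im[178:248,136:206][:,:,::-1],None,fx=8,fy=8,interpolation=cv2.INTER_CUBIC)
im,_=snap("side","s3"); b=cv2.resize(im[190:260,100:210][:,:,::-1],None,fx=2,fy=2)
o=np.zeros((560,790,3),np.uint8); o[:,:560]=a; o[:140,568:788]=b; cv2.imwrite("pics/t3c.png",o)
```

```text
[0.7035239  0.0183475  0.14773947] [ 1.99067437e-01  3.13441106e+00 -9.68832313e-04]
```

View pics/t3c.png

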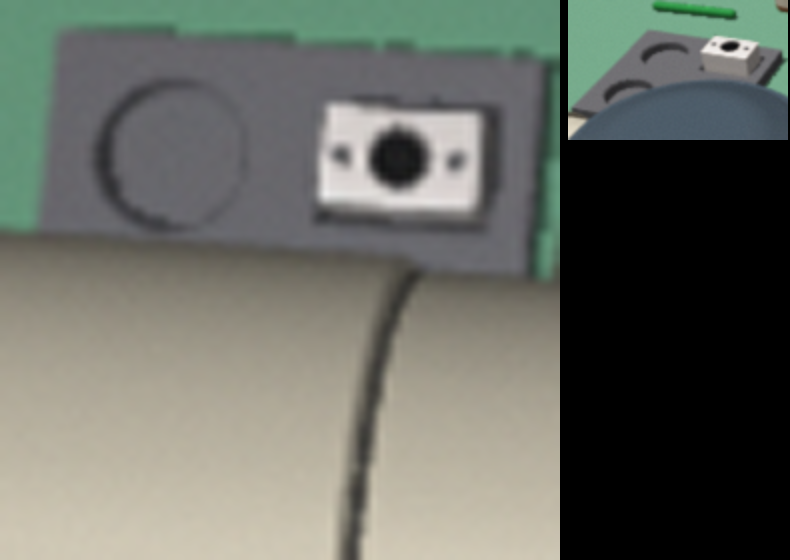

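Run:
```python
from h import *
np.set_printoptions(precision=4,suppress=True)
z=np.load("pics/t3.npz");P=z["P"].reshape(-1,3)
print(atz("top",full([(398,157),(340,154),(456,160)],136,178,8),.044))
print(atz("top",full([(324,102),(486,110),(481,216),(317,207)],136,178,8),.044).mean(0))
for n in ("t3","s3"):
    P=np.load(f"pics/{n}.npz")["P"].reshape(-1,3); m=(np.abs(P[:,0]-.558)<.012)&(np.abs(P[:,1]-.238)<.025)&(P[:,2]>.03); print(n,m.sum(),np.nanmedian(P[m],0))
```

```text
[[0.5627 0.2384 0.044 ]
 [0.5638 0.2617 0.044 ]
 [0.5617 0.2152 0.044 ]]
[0.5621 0.2369 0.044 ]
t3 122 [0.5575 0.2385 0.0448]
s3 100 [0.5581 0.2382 0.0445]
```

Run:
```python
from h import *
np.set_printoptions(precision=4,suppress=True)
def ana(n,c,psi,z0,z1):
    P=np.load(f"pics/{n}.npz")["P"].reshape(-1,3); a=np.radians(psi); y=np.array([np.cos(a),np.sin(a)]); x=np.array([-y[1],y[0]])
    d=P[:,:2]-c; m=(np.hypot(*d.T)<.09)&(P[:,2]>z0)&(P[:,2]<z1); 
    print(n,m.sum()); q=np.c_[d[m]@y,d[m]@x]*1000
    h,e=np.histogram(q[:,0],np.arange(-70,71,4)); print("close",dict((int(k),int(v)) for k,v in zip(e,h) if v)); 
    h,e=np.histogram(q[:,1],np.arange(-70,71,4)); print("perp",dict((int(k),int(v)) for k,v in zip(e,h) if v))
ana("s3",[.7035,.0183],82.7,.135,.19)
ana("s1",[.6114,.0162],102,.075,.11)
ana("s2",[.5554,.2384],-3.2,.05,.09)
```

```text
s3 191
close {-42: 15, -38: 46, -34: 16, -30: 9, 30: 52, 34: 32, 38: 20, 42: 1}
perp {-18: 6, -14: 9, -10: 17, -6: 8, -2: 16, 2: 13, 6: 13, 10: 12, 14: 51, 18: 40, 22: 6}
s1 107
close {-46: 1, -42: 22, -38: 12, -34: 12, 34: 26, 38: 19, 42: 15}
perp {2: 1, 6: 3, 10: 17, 14: 65, 18: 21}
s2 386
close {-38: 7, -34: 82, -30: 73, -26: 11, -22: 5, -18: 3, -14: 9, -10: 8, -6: 9, -2: 10, 2: 11, 6: 16, 10: 13, 14: 29, 18: 55, 22: 37, 26: 7, 30: 1}
perp {-34: 1, -30: 16, -26: 13, -22: 14, -18: 70, -14: 49, -10: 42, -6: 46, -2: 37, 2: 32, 6: 29, 10: 12, 14: 19, 18: 3, 26: 1, 30: 2}
```

Run:
```python
from h import *
np.set_printoptions(precision=4,suppress=True)
print(proj("side",[[.5627,.2384,.044],[.5554,.2384,.044]]))
im=np.load("pics/s3.npz")["im"]
print(tri(full([(398,157)],136,178,8),[[181.2,213.2]]))
a=cv2.resize(im[195:240,140:220][:,:,::-1],None,fx=9,fy=9,interpolation=cv2.INTER_CUBIC); cv2.imwrite("pics/s3c.png",a)
for n in("t3","s3"):
    P=np.load(f"pics/{n}.npz")["P"].reshape(-1,3); m=(np.abs(P[:,0]-.558)<.04)&(np.abs(P[:,1]-.238)<.05)&(P[:,2]>.036)
    q=P[m]; print(n,m.sum(),np.nanpercentile(q,[3,50,97],axis=0))
```

```text
[[180.9878 212.4192]
 [179.9118 213.9089]]
[[0.5632 0.2387 0.0412 0.0005]]
t3 258 [[0.5437 0.2059 0.0374]
 [0.5629 0.2364 0.0444]
 [0.5822 0.2677 0.0519]]
s3 275 [[0.5378 0.2079 0.0367]
 [0.5542 0.2371 0.0439]
 [0.5782 0.2688 0.0471]]
```

View pics/s3c.png

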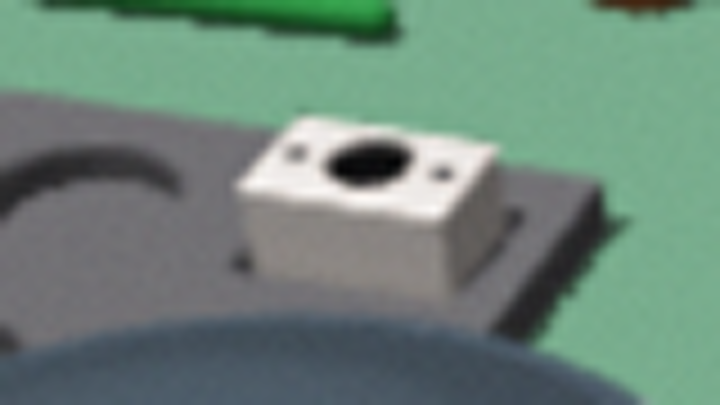

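>>> move_arm:
  moves:
    - [[-0.002, 0.0025, -0.03, 0, 0.062], [0, 0, -0.035, 0, 0.062], [0, 0, -0.016, 0, 0.062], [0, 0, -0.004, 0, 0.062], [0, 0, 0, 0, 0.062]]

```text
t: 8.25
position: [0.7002, 0.0238, 0.0633]
orientation: [-0.204, -3.135, -0.0]
force: [-0.2, -0.3, 0.6]
grip_width: 0.062
grasp_force: 0.0
```

Run:
```python
from h import *
np.set_printoptions(precision=4,suppress=True)
im,_=snap("side","s4")
a=cv2.resize(im[150:220,230:330][:,:,::-1],None,fx=8,fy=8,interpolation=cv2.INTER_CUBIC); a=np.clip(a.astype(float)*1.6+20,0,255).astype(np.uint8); cv2.imwrite("pics/s4c.png",a)
T=robot.read_state()["position"]; y=np.array([.127,.992,0]); x=np.array([-.992,.127,0]); t=T-[0,0,.017]
print(T,(proj("side",[t+y*.031+x*.016,t-y*.031+x*.016,[.7015,.0208,.07]])-[230,150]+.5)*8-.5)
```

```text
[0.7008 0.0237 0.0641] [[249.3239 357.11  ]
 [419.6421 386.796 ]
 [357.7955 291.1798]]
```

View pics/s4c.png

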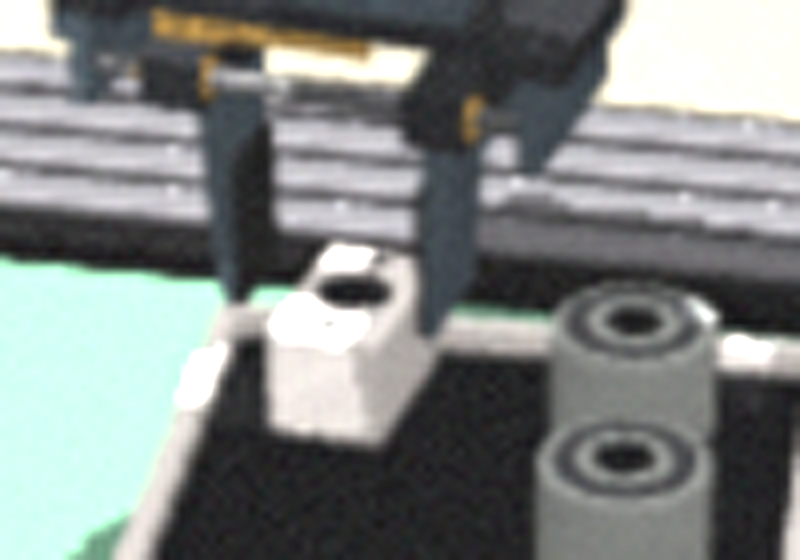

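Run:
```python
from h import *
np.set_printoptions(precision=3,suppress=True)
P=np.load("pics/s4.npz")["P"]; im=np.load("pics/s4.npz")["im"]
for name,cx in(("L",(210,275)),("R",(415,480))):
  for r in range(160,345,16):
    v=150+r//8; us=range(230+cx[0]//8,230+cx[1]//8+1)
    print(name,r,[(u-230)*8 for u in us][0],[tuple(np.round(P[v,u]*1000).astype(int)) if np.isfinite(P[v,u,0]) else 0 for u in us])
```

```text
L 160 208 [(np.int64(694), np.int64(68), np.int64(118)), (np.int64(690), np.int64(64), np.int64(121)), (np.int64(694), np.int64(63), np.int64(118)), (np.int64(687), np.int64(58), np.int64(122)), (np.int64(698), np.int64(58), np.int64(117)), (np.int64(706), np.int64(58), np.int64(113)), (np.int64(708), np.int64(56), np.int64(112)), (np.int64(716), np.int64(55), np.int64(108)), (np.int64(880), np.int64(96), np.int64(19))]
L 176 208 [(np.int64(687), np.int64(67), np.int64(116)), (np.int64(692), np.int64(65), np.int64(114)), (np.int64(688), np.int64(61), np.int64(116)), (np.int64(689), np.int64(59), np.int64(116)), (np.int64(695), np.int64(58), np.int64(112)), (np.int64(699), np.int64(56), np.int64(111)), (np.int64(706), np.int64(55), np.int64(107)), (np.int64(720), np.int64(56), np.int64(100)), (np.int64(865), np.int64(92), np.int64(20))]
L 192 208 [(np.int64(689), np.int64(67), np.int64(109)), (np.int64(687), np.int64(64), np.int64(110)), (np.int64(687), np.int64(61), np.int64(110)), (np.int64(688), np.int64(59), np.int64(110)), (np.int64(695), np.int64(58), np.int64(107)), (np.int64(7
[... 8736 characters left out ...]
np.int64(38)), (np.int64(742), np.int64(-3), np.int64(37)), (np.int64(738), np.int64(-7), np.int64(39)), (np.int64(742), np.int64(-9), np.int64(38)), (np.int64(741), np.int64(-12), np.int64(38)), (np.int64(734), np.int64(-16), np.int64(43))]
R 336 408 [(np.int64(701), np.int64(2), np.int64(53)), (np.int64(704), np.int64(0), np.int64(52)), (np.int64(718), np.int64(0), np.int64(44)), (np.int64(728), np.int64(0), np.int64(38)), (np.int64(741), np.int64(0), np.int64(31)), (np.int64(737), np.int64(-4), np.int64(34)), (np.int64(736), np.int64(-7), np.int64(34)), (np.int64(736), np.int64(-10), np.int64(35)), (np.int64(735), np.int64(-13), np.int64(36)), (np.int64(742), np.int64(-15), np.int64(32))]
```

Both fingers sit at the right x and y, but the depth shows their tips at about z = 0.066, only 4 mm onto the block. That explains the tilt in the first placement. I'll go 12 mm lower.

>>> move_arm:
  moves:
    - [[0, -0.003, 0, 0, 0.056], [0, 0, -0.006, 0, 0.056], [0, 0, -0.006, 0, 0.056], [0, 0, 0, 0, 0.056]]

```text
t: 8.7
position: [0.6996, 0.0205, 0.05]
orientation: [-0.204, -3.134, 0.0]
force: [0.5, 0.3, -0.2]
grip_width: 0.0557
grasp_force: 0.0
```

Run:
```python
from h import *
im,_=snap("side","s5")
a=cv2.resize(im[150:220,230:330][:,:,::-1],None,fx=6,fy=6,interpolation=cv2.INTER_CUBIC); a=np.clip(a.astype(float)*2+20,0,255).astype(np.uint8); cv2.imwrite("pics/s5c.png",a)
print(robot.read_state()["position"])
```

```text
[0.69977555 0.02047879 0.05038577]
```

View pics/s5c.png

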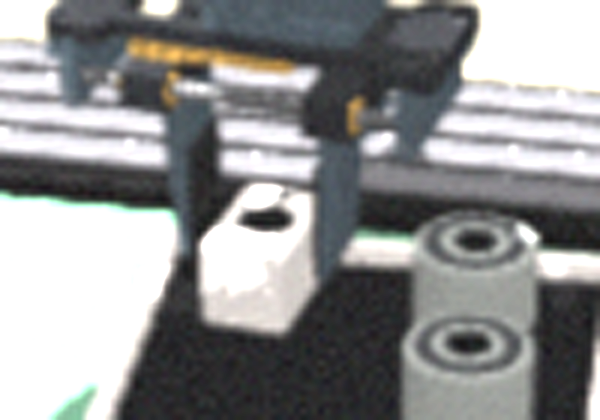

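The tips now overlap the block by about 16 mm, so I'll close.

>>> move_arm:
  moves:
    - [[0.0015, 0, 0, 0, 0.03], [0, 0, 0, 0, 0.03], [0, 0, 0, 0, 0.03], [0, 0, 0, 0, 0.03], [0, 0, 0, 0, 0.03]]
  newtons: 40

```text
t: 9.25
position: [0.702, 0.0205, 0.0511]
orientation: [0.204, 3.134, 0.0]
force: [1.6, 0.9, 0.3]
grip_width: 0.0398
grasp_force: 40.0
```

>>> move_arm:
  moves:
    - [[0, 0, 0.045, 0, 0.03], [0, 0, 0.045, 0, 0.03], [-0.0233, 0.0224, 0, -8.5, 0.03], [-0.0233, 0.0224, 0, -8.5, 0.03], [-0.0233, 0.0224, 0, -8.5, 0.03], [-0.0233, 0.0224, 0, -8.5, 0.03], [-0.0233, 0.0224, 0, -8.5, 0.03], [-0.0233, 0.0224, 0, -8.5, 0.03], [-0.0233, 0.0224, 0, -8.5, 0.03], [-0.0233, 0.0224, 0, -8.5, 0.03], [-0.0233, 0.0224, 0, -8.5, 0.03], [-0.0233, 0.0224, 0, -8.5, 0.03]]

```text
t: 10.45
position: [0.4673, 0.2451, 0.1408]
orientation: [-2.275, -2.166, 0.001]
force: [-0.0, 0.1, -2.9]
grip_width: 0.0395
grasp_force: 40.0
```

>>> move_arm:
  moves:
    - [[0, 0, 0, -0.6, 0.03], [0, 0, -0.04, 0, 0.03], [0, 0, -0.035, 0, 0.03], [0, 0, 0, 0, 0.03], [0, 0, 0, 0, 0.03]]

```text
t: 10.95
position: [0.4686, 0.2442, 0.0662]
orientation: [-2.279, -2.162, 0.002]
force: [0.4, -0.0, -3.1]
grip_width: 0.0398
grasp_force: 40.0
```

>>> move_arm:
  moves:
    - [[0, 0, -0.02, 0, 0.03], [0, 0, -0.006, 0, 0.03], [0, 0, -0.003, 0, 0.03], [0, 0, -0.003, 0, 0.03], [0, 0, 0, 0, 0.03]]

```text
t: 11.45
position: [0.4689, 0.2446, 0.0344]
orientation: [2.279, 2.162, 0.001]
force: [-1.4, -0.6, -2.7]
grip_width: 0.0397
grasp_force: 40.0
```

>>> move_arm:
  moves:
    - [[0, 0, -0.003, 0, 0.03], [0, 0, -0.003, 0, 0.03], [0, 0, -0.002, 0, 0.03], [0, 0, 0, 0, 0.03]]

```text
t: 11.85
position: [0.4687, 0.2445, 0.0257]
orientation: [-2.28, -2.162, 0.0]
force: [0.3, -0.0, -3.2]
grip_width: 0.0397
grasp_force: 40.0
```

>>> move_arm:
  moves:
    - [[0, 0, 0, 0, 0.056], [0, 0, 0, 0, 0.056], [0, 0, 0.045, 0, 0.056], [0, 0, 0.045, 0, 0.07], [0, 0, 0.02, 0, 0.076]]

```text
t: 12.35
position: [0.47, 0.245, 0.1395]
orientation: [2.278, 2.161, 0.006]
force: [0.2, -0.1, -1.1]
grip_width: 0.0693
grasp_force: 0.0
```

>>> move_arm:
  moves:
    - [[0.021, -0.0292, 0, 8.5, 0.076], [0.021, -0.0292, 0, 8.5, 0.076], [0.021, -0.0292, 0, 8.5, 0.076], [0.021, -0.0292, 0, 8.5, 0.076], [0.021, -0.0292, 0, 8.5, 0.076], [0.021, -0.0292, 0, 8.5, 0.076], [0.021, -0.0292, 0, 8.5, 0.076], [0.021, -0.0292, 0, 8.5, 0.076], [0.021, -0.0292, 0, 8.5, 0.076], [0.021, -0.0292, 0, 8.5, 0.076], [0.021, -0.0292, 0, 8.5, 0.076], [0, 0, 0, 0, 0.076]]

```text
t: 13.55
position: [0.7015, -0.0801, 0.1358]
orientation: [-0.015, 3.14, -0.002]
force: [-0.3, 0.5, -0.9]
grip_width: 0.0757
grasp_force: 0.0
```

```bash
cat >> h.py <<'E'
def top_of(n,cx,cy,r,zlo):
    P=np.load(f"pics/{n}.npz")["P"].reshape(-1,3); m=(np.hypot(P[:,0]-cx,P[:,1]-cy)<r)&(P[:,2]>zlo); q=P[m]
    return m.sum(),np.round(q[:,:2].mean(0),4) if m.any() else None,np.round(np.median(q[:,2]),4) if m.any() else None
E
python3 - <<'E'
from h import *
print(robot.read_state()["position"],robot.read_state()["orientation"])
for k in("top","side"):
    snap(k,k[0]+"6"); n=k[0]+"6"
    for nm,x,y,z in(("o1",.5602,.2391,.034),("o2",.469,.2444,.034),("beA",.6994,-.0763,.06),("beB",.6132,-.0881,.06)): print(n,nm,top_of(n,x,y,.045,z))
E
```

```text
[ 0.70145414 -0.08011714  0.13584449] [-1.49376588e-02  3.13964820e+00 -1.87761134e-03]
t6 o1 (np.int64(21), array([0.576 , 0.2228]), np.float64(0.0458))
t6 o2 (np.int64(0), None, None)
t6 beA (np.int64(1777), array([ 0.6886, -0.074 ]), np.float64(0.5345))
t6 beB (np.int64(410), array([ 0.6293, -0.1057]), np.float64(0.5214))
s6 o1 (np.int64(287), array([0.5521, 0.2372]), np.float64(0.0436))
s6 o2 (np.int64(48), array([0.4813, 0.2603]), np.float64(0.0449))
s6 beA (np.int64(2389), array([ 0.6745, -0.0777]), np.float64(0.3221))
s6 beB (np.int64(880), array([ 0.6345, -0.0925]), np.float64(0.3866))
```

Run:
```python
from h import *
for n in("side0","s5","s6"):
    P=np.load(f"pics/{n}.npz")["P"].reshape(-1,3)
    for c in((.6994,-.0763),(.6132,-.0881)):
        m=(np.hypot(P[:,0]-c[0],P[:,1]-c[1])<.043)&(P[:,2]>.062)&(P[:,2]<.078); print(n,m.sum(),P[m].mean(0).round(4))
```

```text
side0 211 [ 0.6921 -0.0754  0.0698]
side0 251 [ 0.6066 -0.0872  0.0695]
s5 215 [ 0.6923 -0.0753  0.0695]
s5 254 [ 0.6064 -0.087   0.0695]
s6 213 [ 0.6924 -0.0752  0.0695]
s6 254 [ 0.6063 -0.0872  0.0695]
```

>>> move_arm:
  moves:
    - [[-0.002, 0.0038, -0.02, 0, 0.076], [0, 0, -0.035, 0, 0.076], [0, 0, -0.02, 0, 0.076], [0, 0, -0.01, 0, 0.076], [0, 0, 0, 0, 0.076]]

```text
t: 14.15
position: [0.6963, -0.0715, 0.05]
orientation: [0.008, -3.139, -0.001]
force: [0.1, -0.3, 0.5]
grip_width: 0.0756
grasp_force: 0.0
```

>>> move_arm:
  moves:
    - [[0, 0, 0, 0, 0.045], [0, 0, 0, 0, 0.045], [0, 0, 0, 0, 0.045], [0, 0, 0, 0, 0.045], [0, 0, 0, 0, 0.045], [0, 0, 0, 0, 0.045]]

```text
t: 14.75
position: [0.6982, -0.0729, 0.0523]
orientation: [-0.008, 3.139, -0.001]
force: [-1.7, -2.4, 6.9]
grip_width: 0.0551
grasp_force: 40.0
```

>>> move_arm:
  moves:
    - [[0, 0, 0.03, 0, 0.045], [0, 0, 0.045, 0, 0.045], [-0.0133, 0.0408, 0.01, 0, 0.045], [-0.0133, 0.0408, 0, 0, 0.045], [-0.0133, 0.0408, 0, 0, 0.045], [-0.0133, 0.0408, 0, 0, 0.045], [-0.0133, 0.0408, 0, 0, 0.045], [-0.0133, 0.0408, 0, 0, 0.045], [-0.0133, 0.0408, 0, 0, 0.045], [-0.0133, 0.0408, 0, 0, 0.045], [-0.0133, 0.0408, 0, 0, 0.045], [-0.0133, 0.0408, 0, 0, 0.045]]

```text
t: 15.95
position: [0.5634, 0.3372, 0.1362]
orientation: [0.008, -3.142, -0.0]
force: [0.6, 0.7, -4.5]
grip_width: 0.0551
grasp_force: 40.0
```

>>> move_arm:
  moves:
    - [[0, 0, 0, 0, 0.045], [0, 0, -0.035, 0, 0.045], [0, 0, -0.03, 0, 0.045], [0, 0, 0, 0, 0.045], [0, 0, 0, 0, 0.045]]

```text
t: 16.45
position: [0.5643, 0.3354, 0.0714]
orientation: [0.008, -3.141, 0.0]
force: [-0.6, 0.3, -2.9]
grip_width: 0.0554
grasp_force: 40.0
```

>>> move_arm:
  moves:
    - [[0.0005, -0.0005, -0.02, 0, 0.045], [0, 0, -0.01, 0, 0.045], [0, 0, -0.005, 0, 0.045], [0, 0, -0.003, 0, 0.045], [0, 0, -0.002, 0, 0.045], [0, 0, 0, 0, 0.045]]

```text
t: 17.05
position: [0.565, 0.3352, 0.0313]
orientation: [-0.009, 3.141, 0.0]
force: [0.2, 0.1, -3.3]
grip_width: 0.055
grasp_force: 40.0
```

>>> move_arm:
  moves:
    - [[0, 0, -0.003, 0, 0.045], [0, 0, -0.002, 0, 0.045], [0, 0, 0, 0, 0.045]]

```text
t: 17.35
position: [0.5649, 0.3352, 0.0264]
orientation: [-0.009, 3.141, 0.0]
force: [-2.3, -0.5, 1.9]
grip_width: 0.0551
grasp_force: 40.0
```

>>> move_arm:
  moves:
    - [[0, 0, 0, 0, 0.074], [0, 0, 0, 0, 0.074], [0, 0, 0.04, 0, 0.076], [0, 0, 0.045, 0, 0.076], [0, 0, 0.03, 0, 0.076]]

```text
t: 17.85
position: [0.5656, 0.3355, 0.1439]
orientation: [-0.009, 3.139, 0.002]
force: [1.1, -0.3, -0.6]
grip_width: 0.0757
grasp_force: 0.0
```

>>> move_arm:
  moves:
    - [[0.0048, -0.0423, 0, 0, 0.076], [0.0048, -0.0423, 0, 0, 0.076], [0.0048, -0.0423, 0, 0, 0.076], [0.0048, -0.0423, 0, 0, 0.076], [0.0048, -0.0423, 0, 0, 0.076], [0.0048, -0.0423, 0, 0, 0.076], [0.0048, -0.0423, 0, 0, 0.076], [0.0048, -0.0423, 0, 0, 0.076], [0.0048, -0.0423, 0, 0, 0.076], [0.0048, -0.0423, 0, 0, 0.076], [0, 0, -0.02, 0, 0.076], [0, 0, 0, 0, 0.076]]

```text
t: 19.05
position: [0.6116, -0.0888, 0.1191]
orientation: [0.005, -3.139, -0.001]
force: [-0.3, -0.1, 0.8]
grip_width: 0.0762
grasp_force: 0.0
```

Run:
```python
from h import *
print(robot.read_state()["position"])
snap("side","s7"); snap("top","t7")
P=np.load("pics/s7.npz")["P"].reshape(-1,3)
for nm,c,a,b in(("beB",(.6132,-.0881),.062,.078),("r1",(.566,.335),.036,.055),("o1",(.56,.239),.036,.055),("o2",(.469,.244),.036,.055)):
    m=(np.hypot(P[:,0]-c[0],P[:,1]-c[1])<.043)&(P[:,2]>a)&(P[:,2]<b); print(nm,m.sum(),P[m].mean(0).round(4),np.percentile(P[m],[2,98],axis=0).round(3).tolist())
```

```text
[ 0.61164348 -0.08877589  0.11908644]
beB 252 [ 0.6066 -0.0874  0.0696] [[0.584, -0.112, 0.063], [0.637, -0.062, 0.073]]
r1 233 [0.5597 0.3338 0.0439] [[0.536, 0.31, 0.037], [0.589, 0.361, 0.048]]
o1 271 [0.5523 0.2377 0.0433] [[0.536, 0.208, 0.037], [0.575, 0.27, 0.048]]
o2 48 [0.4815 0.2604 0.0444] [[0.472, 0.231, 0.042], [0.488, 0.278, 0.048]]
```

>>> move_arm:
  moves:
    - [[0.0015, 0.0005, -0.03, 0, 0.076], [0, 0, -0.025, 0, 0.076], [0, 0, -0.012, 0, 0.076], [0, 0, 0, 0, 0.076]]

```text
t: 19.55
position: [0.6137, -0.0865, 0.0532]
orientation: [0.01, -3.14, -0.001]
force: [0.0, -0.0, 0.9]
grip_width: 0.0757
grasp_force: 0.0
```

>>> move_arm:
  moves:
    - [[0, 0, 0, 0, 0.045], [0, 0, 0, 0, 0.045], [0, 0, 0, 0, 0.045], [0, 0, 0, 0, 0.045], [0, 0, 0, 0, 0.045], [0, 0, 0, 0, 0.045]]

```text
t: 20.15
position: [0.615, -0.0875, 0.0551]
orientation: [-0.008, 3.14, -0.0]
force: [-1.0, 2.9, 8.0]
grip_width: 0.0545
grasp_force: 40.0
```

>>> move_arm:
  moves:
    - [[0, 0, 0.045, 0, 0.045], [0, 0, 0.045, 0, 0.045], [-0.0139, 0.0427, 0, 0, 0.045], [-0.0139, 0.0427, 0, 0, 0.045], [-0.0139, 0.0427, 0, 0, 0.045], [-0.0139, 0.0427, 0, 0, 0.045], [-0.0139, 0.0427, 0, 0, 0.045], [-0.0139, 0.0427, 0, 0, 0.045], [-0.0139, 0.0427, 0, 0, 0.045], [-0.0139, 0.0427, 0, 0, 0.045], [-0.0139, 0.0427, 0, 0, 0.045], [-0.0139, 0.0427, 0, 0, 0.045]]

```text
t: 21.35
position: [0.4744, 0.3412, 0.1442]
orientation: [-0.008, 3.141, -0.0]
force: [1.0, 0.6, -3.8]
grip_width: 0.0548
grasp_force: 40.0
```

>>> move_arm:
  moves:
    - [[0, 0, 0, 0, 0.045], [0, 0, -0.04, 0, 0.045], [0, 0, -0.03, 0, 0.045], [0, 0, 0, 0, 0.045], [0, 0, 0, 0, 0.045]]

```text
t: 21.85
position: [0.4754, 0.3394, 0.0745]
orientation: [0.008, -3.141, 0.001]
force: [0.6, -0.7, -3.1]
grip_width: 0.0551
grasp_force: 40.0
```

>>> move_arm:
  moves:
    - [[0.0005, 0.0005, -0.02, 0, 0.045], [0, 0, -0.01, 0, 0.045], [0, 0, -0.005, 0, 0.045], [0, 0, -0.003, 0, 0.045], [0, 0, -0.002, 0, 0.045], [0, 0, 0, 0, 0.045]]

```text
t: 22.45
position: [0.476, 0.3402, 0.0342]
orientation: [-0.009, 3.141, 0.0]
force: [-0.2, -0.6, -3.9]
grip_width: 0.055
grasp_force: 40.0
```

>>> move_arm:
  moves:
    - [[0, 0, -0.003, 0, 0.045], [0, 0, -0.002, 0, 0.045], [0, 0, 0, 0, 0.045]]

```text
t: 22.75
position: [0.4759, 0.3402, 0.0291]
orientation: [-0.009, 3.141, 0.0]
force: [-0.1, -0.9, -0.2]
grip_width: 0.0547
grasp_force: 40.0
```

>>> move_arm:
  moves:
    - [[0, 0, 0, 0, 0.074], [0, 0, 0, 0, 0.074], [0, 0, 0.04, 0, 0.074], [0, 0, 0.045, 0, 0.07], [0, 0, 0.045, 0, 0.06], [0, 0, 0.045, 0, 0.05]]

```text
t: 23.35
position: [0.4756, 0.34, 0.2059]
orientation: [-0.009, 3.141, 0.0]
force: [0.5, -0.7, -0.8]
grip_width: 0.0569
grasp_force: 0.0
```

>>> move_arm:
  moves:
    - [[-0.005, -0.046, 0, -7.6, 0.05], [-0.005, -0.046, 0, -7.6, 0.05], [-0.005, -0.046, 0, -7.6, 0.05], [-0.005, -0.046, 0, -7.6, 0.05], [-0.005, -0.046, 0, -7.6, 0.05], [-0.005, -0.046, 0, -7.6, 0.05], [-0.005, -0.046, 0, -7.6, 0.05], [-0.005, -0.046, 0, -7.6, 0.05], [-0.005, -0.046, 0, -7.6, 0.05], [-0.005, -0.046, 0, -7.6, 0.05], [-0.005, -0.046, 0, -7.6, 0.05], [-0.005, -0.046, 0, -6.7, 0.05]]

```text
t: 24.55
position: [0.4153, -0.2139, 0.2042]
orientation: [2.227, 2.215, 0.0]
force: [0.7, 1.2, -0.6]
grip_width: 0.05
grasp_force: 0.0
```

>>> move_arm:
  moves:
    - [[-0.001, -0.045, 0, 0, 0.05], [0, -0.008, 0, 0, 0.05], [0, 0, 0, 0, 0.05]]

```text
t: 24.85
position: [0.4147, -0.2661, 0.2038]
orientation: [2.224, 2.219, 0.0]
force: [0.2, 0.6, -0.1]
grip_width: 0.0498
grasp_force: 0.0
```

Run:
```python
from h import *
s=robot.read_state(); print(s["position"],s["orientation"])
snap("side","s8"); snap("top","t8")
for n in("s8","t8"):
  P=np.load(f"pics/{n}.npz")["P"].reshape(-1,3)
  for nm,c,a,b in(("r2",(.474,.34),.036,.055),("r1",(.566,.335),.036,.055),("o1",(.56,.239),.036,.055),("o2",(.469,.244),.036,.055)):
    m=(np.hypot(P[:,0]-c[0],P[:,1]-c[1])<.043)&(P[:,2]>a)&(P[:,2]<b); print(n,nm,m.sum(),P[m].mean(0).round(4),np.median(P[m,2]).round(4))
  m=(np.abs(P[:,0]-.414)<.02)&(np.abs(P[:,1]+.305)<.1)&(P[:,2]>.1)&(P[:,2]<.135); print("bar",m.sum(),np.percentile(P[m],[2,50,98],axis=0).round(4).tolist())
```

```text
[ 0.4146676  -0.26612882  0.20382808] [2.22353776e+00 2.21903831e+00 1.31830880e-04]
s8 r2 0 [nan nan nan] nan
s8 r1 66 [0.5668 0.3171 0.0434] 0.0442
s8 o1 275 [0.5521 0.2372 0.0435] 0.0442
s8 o2 5 [0.4842 0.2326 0.0454] 0.0462
bar 726 [[0.4037, -0.377, 0.1033], [0.4077, -0.3057, 0.1198], [0.4212, -0.2305, 0.1237]]
t8 r2 250 [0.4747 0.3399 0.0448] 0.0449
t8 r1 240 [0.5667 0.3344 0.0451] 0.0452
t8 o1 257 [0.5592 0.2369 0.0444] 0.0441
t8 o2 258 [0.47   0.2454 0.0446] 0.0448
bar 43 [[0.4075, -0.2509, 0.1115], [0.4136, -0.2418, 0.122], [0.423, -0.2286, 0.1294]]<stdin>:7: RuntimeWarning: Mean of empty slice.
  ret = um.true_divide(
  return _methods._mean(a, axis=axis, dtype=dtype,
  ret = ret.dtype.type(ret / rcount)
```

All four parts are seated, with their tops at about 0.0445. Next is the scraper.

>>> move_arm:
  moves:
    - [[0, 0.001, -0.045, 0, 0.05], [0, 0, -0.035, 0, 0.05], [0, 0, -0.016, 0, 0.05], [0, 0, -0.006, 0, 0.05], [0, 0, 0, 0, 0.05], [0, 0, 0, 0, 0.005], [0, 0, 0, 0, 0.005], [0, 0, 0, 0, 0.005], [0, 0, 0, 0, 0.005], [0, 0, 0, 0, 0.005], [0, 0, 0, 0, 0.005]]
  newtons: 60

```text
t: 26.05
position: [0.4148, -0.264, 0.1022]
orientation: [2.221, 2.221, -0.0]
force: [-1.2, 0.1, 6.4]
grip_width: 0.0155
grasp_force: 60.0
```

>>> move_arm:
  moves:
    - [[0, 0, 0.03, 0, 0.005], [0, 0, 0.045, 0, 0.005], [0, 0, 0.02, 0, 0.005], [0.0196, 0.03525, 0, 0, 0.005], [0.0196, 0.03525, 0, 0.4, 0.005], [0.0196, 0.03525, 0, 0.4, 0.005], [0.0196, 0.03525, 0, 0.4, 0.005], [0.0196, 0.03525, 0, 0.5, 0.005], [0.0196, 0.03525, 0, 0.5, 0.005], [0.0196, 0.03525, 0, 0.5, 0.005], [0.0196, 0.03525, 0, 0.4, 0.005], [0, 0, 0, 0, 0.005]]

```text
t: 27.25
position: [0.5732, 0.0219, 0.1965]
orientation: [-2.156, -2.284, -0.002]
force: [-0.0, -0.6, -3.3]
grip_width: 0.0154
grasp_force: 60.0
```

>>> move_arm:
  moves:
    - [[0, 0, 0, 0, 0.005]]

```text
t: 27.35
position: [0.5714, 0.0188, 0.1964]
orientation: [-2.158, -2.282, 0.001]
force: [0.1, -0.4, -2.7]
grip_width: 0.0155
grasp_force: 60.0
```

Run:
```python
from h import *
s=robot.read_state(); print(s["position"],s["orientation"],s["force"],s["moment"])
snap("side","s9")
P=np.load("pics/s9.npz")["P"].reshape(-1,3)
m=(np.abs(P[:,0]-.573)<.04)&(np.abs(P[:,1]+.023)<.1)&(P[:,2]>.085)&(P[:,2]<.130)
# top face of foot
q=P[m]; m2=np.abs(q[:,2]-np.median(q[:,2]))<.03; print(m.sum(),np.percentile(q,[2,50,98],axis=0).round(4).tolist())
for lo,hi in((-.10,-.06),(-.06,-.02),(-.02,.02),(.02,.06)):
    k=(q[:,1]>lo)&(q[:,1]<hi); print(lo,k.sum(),np.percentile(q[k],[5,50,95],axis=0).round(4).tolist() if k.sum() else "")
```

```text
[0.57138686 0.01883074 0.19643016] [-2.15792980e+00 -2.28213906e+00  1.12505509e-03] [ 0.07610269 -0.3686608  -2.70872684] [ 0.00600848  0.09514584 -0.01215784]
948 [[0.5504, -0.0984, 0.0962], [0.5603, -0.0225, 0.1146], [0.5894, 0.0541, 0.1248]]
-0.1 242 [[0.5559, -0.0987, 0.0972], [0.5631, -0.0806, 0.1144], [0.589, -0.0626, 0.1231]]
-0.06 239 [[0.555, -0.0589, 0.097], [0.56, -0.0404, 0.1143], [0.586, -0.0223, 0.1178]]
-0.02 238 [[0.5525, -0.0182, 0.0973], [0.5571, -0.0006, 0.1148], [0.5853, 0.0181, 0.118]]
0.02 223 [[0.5499, 0.0221, 0.0977], [0.5551, 0.0395, 0.1149], [0.5822, 0.0556, 0.1243]]
```

>>> move_arm:
  moves:
    - [[0, 0, -0.03, 0, 0.005], [0, 0, -0.02, 0, 0.005], [0, 0, -0.008, 0, 0.005], [0, 0, -0.004, 0, 0.005], [0, 0, -0.001, 0, 0.005], [0, 0, 0, 0, 0.005]]

```text
t: 28.0
position: [0.572, 0.0178, 0.1347]
orientation: [2.16, 2.28, 0.001]
force: [-0.1, -1.0, -2.8]
grip_width: 0.0156
grasp_force: 60.0
```

>>> move_arm:
  moves:
    - [[0, 0, -0.0015, 0, 0.005], [0, 0, -0.001, 0, 0.005], [0, 0, 0, 0, 0.005]]

```text
t: 28.3
position: [0.5721, 0.0183, 0.1321]
orientation: [2.159, 2.28, 0.002]
force: [-0.2, 3.2, 3.9]
grip_width: 0.016
grasp_force: 60.0
```

>>> move_arm:
  moves:
    - [[-0.008, -0.0004, 0.0005, 0, 0.005], [-0.01, -0.0005, 0, 0, 0.005], [-0.01, -0.0005, 0, 0, 0.005], [-0.01, -0.0005, 0, 0, 0.005], [-0.01, -0.0005, 0, 0, 0.005], [-0.01, -0.0006, 0, 0, 0.005], [-0.01, -0.0006, 0, 0, 0.005], [-0.01, -0.0006, 0, 0, 0.005], [-0.01, -0.0006, 0, 0, 0.005]]

```text
t: 29.2
position: [0.4831, 0.0133, 0.1322]
orientation: [2.16, 2.28, 0.001]
force: [1.4, 0.0, 1.2]
grip_width: 0.0158
grasp_force: 60.0
```

Run:
```python
from h import *
s=robot.read_state(); print(s["position"],s["orientation"],s["force"])
im,d=snap("side","s10"); im2,_=snap("top","t10")
P=np.load("pics/s10.npz")["P"]; g=im.astype(int).sum(2); 
c=np.array([.5945,-.0388]); a=np.radians(3.1); ex=np.array([np.cos(a),np.sin(a)]); ey=np.array([-ex[1],ex[0]])
L=np.dstack([(P[...,:2]-c)@ex,(P[...,:2]-c)@ey,P[...,2]])
m=(L[...,0]>-.146)&(L[...,0]<.14)&(np.abs(L[...,1])<.1)&(L[...,2]>.02)&(L[...,2]<.048)&(g>150)
n,lab,st,ce=cv2.connectedComponentsWithStats(m.astype(np.uint8))
for i in range(1,n):
    if st[i,4]>8: q=L[lab==i]; print(st[i].tolist(),q.mean(0).round(3),q.min(0).round(3),q.max(0).round(3))
```

```text
[0.48312104 0.01325386 0.1322199 ] [2.15979977e+00 2.28033913e+00 1.05637882e-03] [1.35745374 0.01158032 1.21576752]
[306, 204, 1, 33, 33] [ 0.016 -0.045  0.031] [-0.056 -0.054  0.029] [ 0.096 -0.036  0.032]
[239, 238, 70, 19, 578] [-0.13   0.014  0.039] [-0.146 -0.062  0.027] [-0.064  0.098  0.048]
```

>>> move_arm:
  moves:
    - [[-0.01, -0.0005, 0, 0, 0.005], [-0.01, -0.0005, 0, 0, 0.005], [-0.01, -0.0005, 0, 0, 0.005], [-0.01, -0.0005, 0, 0, 0.005], [-0.01, -0.0006, 0, 0, 0.005], [-0.01, -0.0006, 0, 0, 0.005], [0, 0, 0, 0, 0.005], [0, 0, 0, 0, 0.005]]

```text
t: 30.1
position: [0.4229, 0.0101, 0.1317]
orientation: [-2.16, -2.28, 0.001]
force: [1.1, 0.1, -2.2]
grip_width: 0.0153
grasp_force: 60.0
```

```bash
cat > chips.py <<'E'
from h import *
import sys
n0=sys.argv[1]
s=robot.read_state(); print(s["position"],s["force"])
c=np.array([.5945,-.0388]); a=np.radians(3.1); ex=np.array([np.cos(a),np.sin(a)]); ey=np.array([-ex[1],ex[0]])
for cam,th in(("side",None),("top",None)):
    n=cam[0]+n0; im,d=snap(cam,n); P=np.load(f"pics/{n}.npz")["P"]
    g=im.astype(int); sat=g.max(2)-g.min(2); g=g.sum(2)
    L=np.dstack([(P[...,:2]-c)@ex,(P[...,:2]-c)@ey,P[...,2]])
    for nm,m in(("plate",(L[...,0]>-.143)&(L[...,0]<.14)&(np.abs(L[...,1])<.098)&(L[...,2]<.05)&(L[...,2]>.02)&(g>170)),
                ("pan",(L[...,0]>-.24)&(L[...,0]<-.147)&(np.abs(L[...,1])<.103)&(L[...,2]<.04)&(g<520)&(g>100))):
        k,lab,st,ce=cv2.connectedComponentsWithStats(m.astype(np.uint8),connectivity=8)
        for i in range(1,k):
            if st[i,4]>6: q=L[lab==i]; print(cam,nm,st[i].tolist(),q.mean(0).round(3),q.min(0).round(3),q.max(0).round(3))
E
python3 chips.py 11
```

```text
[0.42293184 0.01011463 0.13168232] [ 1.10419819  0.11571915 -2.23396613]
side pan [232, 259, 90, 31, 1665] [-0.183 -0.007  0.01 ] [-0.24  -0.103 -0.   ] [-0.147  0.103  0.04 ]
top pan [277, 234, 32, 30, 654] [-0.201 -0.064  0.005] [-0.24  -0.103 -0.01 ] [-0.147 -0.002  0.033]
```

>>> move_arm:
  moves:
    - [[0, 0, 0.03, 0, 0.005], [0, 0, 0.045, 0, 0.005], [0, 0, 0.028, 0, 0.005], [0.005, -0.0437, 0, -1.8, 0.005], [0.005, -0.0437, 0, -1.8, 0.005], [0.005, -0.0437, 0, -1.8, 0.005], [0.005, -0.0437, 0, -1.8, 0.005], [0.005, -0.0437, 0, -1.8, 0.005], [0.005, -0.0437, 0, -1.8, 0.005], [0.005, -0.0437, 0, -1.8, 0.005], [0.005, -0.0437, 0, -1.8, 0.005], [0, 0, 0, 0, 0.005]]

```text
t: 31.4
position: [0.464, -0.3446, 0.2342]
orientation: [2.433, 1.986, -0.001]
force: [-1.0, -0.1, -2.2]
grip_width: 0.0158
grasp_force: 60.0
```

```bash
python3 chips.py 12
python3 - <<'E'
from h import *
a=np.load("pics/t12.npz")["im"][135:275,230:320][:,:,::-1]; b=np.load("pics/s12.npz")["im"][180:300,225:345][:,:,::-1]
o=np.zeros((590,800,3),np.uint8); A=cv2.resize(a,None,fx=4,fy=4,interpolation=cv2.INTER_CUBIC); o[:560,:360]=A
B=cv2.resize(b,None,fx=3.6,fy=3.6,interpolation=cv2.INTER_CUBIC); o[:432,365:797]=B; cv2.imwrite("pics/fin.png",o)
E
```

```text
[ 0.46403668 -0.34458842  0.23423563] [-1.04690254 -0.05616243 -2.17389735]
side pan [249, 262, 7, 2, 8] [-0.156  0.061  0.012] [-0.161  0.055  0.007] [-0.147  0.067  0.015]
side pan [237, 265, 18, 5, 54] [-0.169  0.074  0.009] [-0.175  0.056  0.004] [-0.157  0.094  0.014]
side pan [250, 265, 72, 23, 1104] [-0.184 -0.03   0.006] [-0.24  -0.103 -0.   ] [-0.147  0.054  0.027]
top pan [265, 234, 44, 30, 832] [-0.185 -0.044  0.006] [-0.239 -0.103 -0.009] [-0.147  0.033  0.034]
```

View pics/fin.png

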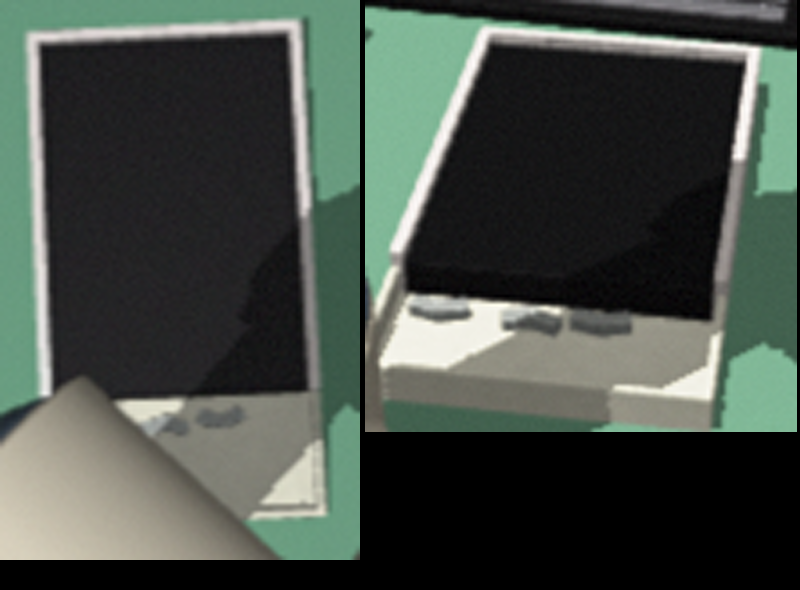

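The plate is clear and all three chips lie in the pan, at (440,308), (530,320) and (600,322) in the side crop. Now I'll hang the scraper.

>>> move_arm:
  moves:
    - [[0, 0.004, 0.003, 0, 0.005], [0.024, -0.0048, 0, 0, 0.005], [0.024, -0.0048, 0, 0, 0.005], [0.024, -0.0048, 0, 0, 0.005], [0.023, -0.0046, 0, 0, 0.005], [0, 0, 0, 0, 0.005], [0, 0, 0, 0, 0.005]]

```text
t: 32.2
position: [0.5586, -0.3531, 0.2379]
orientation: [-2.427, -1.994, 0.0]
force: [-0.6, 0.6, -3.5]
grip_width: 0.0156
grasp_force: 60.0
```

Run:
```python
from h import *
s=robot.read_state(); print(s["position"],s["orientation"],s["force"],s["moment"])
snap("side","s13")
P=np.load("pics/s13.npz")["P"].reshape(-1,3)
o=np.array([.553,-.400]); a=np.radians(-11.5); ex=np.array([np.cos(a),np.sin(a)]); ey=np.array([-ex[1],ex[0]])
L=np.c_[(P[:,:2]-o)@ex,(P[:,:2]-o)@ey,P[:,2]]
m=(np.abs(L[:,0])<.06)&(np.abs(L[:,1])<.12)&(L[:,2]>.17)&(L[:,2]<.262)
for lo in np.arange(-.09,.09,.012):
    k=m&(L[:,1]>=lo)&(L[:,1]<lo+.012)
    if k.sum()>3: print(lo.round(3),k.sum(),np.percentile(L[k][:,[0,2]],[5,50,95],axis=0).round(3).tolist())
```

```text
[ 0.55859721 -0.353085    0.23785943] [-2.42681748e+00 -1.99376624e+00  3.38598134e-04] [-0.64891478  0.61248406 -3.46839118] [0.05547998 0.08414218 0.02419868]
-0.078 48 [[-0.011, 0.177], [-0.009, 0.222], [-0.006, 0.257]]
-0.066 201 [[-0.012, 0.175], [-0.009, 0.22], [-0.004, 0.257]]
-0.054 53 [[-0.013, 0.245], [-0.01, 0.254], [0.001, 0.258]]
-0.042 51 [[-0.014, 0.245], [-0.01, 0.253], [0.001, 0.258]]
-0.03 52 [[-0.013, 0.245], [-0.01, 0.254], [0.002, 0.258]]
-0.018 51 [[-0.013, 0.245], [-0.01, 0.255], [-0.0, 0.258]]
-0.006 177 [[-0.041, 0.195], [-0.006, 0.216], [0.037, 0.258]]
0.006 54 [[-0.014, 0.217], [-0.009, 0.253], [0.008, 0.258]]
0.018 50 [[-0.014, 0.245], [-0.01, 0.255], [0.001, 0.258]]
0.03 50 [[-0.023, 0.244], [-0.02, 0.254], [0.005, 0.26]]
0.042 44 [[-0.024, 0.243], [-0.021, 0.252], [-0.017, 0.26]]
0.054 42 [[-0.022, 0.243], [-0.02, 0.253], [-0.017, 0.261]]
0.066 149 [[-0.013, 0.177], [-0.01, 0.224], [-0.0, 0.258]]
0.078 102 [[-0.014, 0.174], [-0.01, 0.217], [-0.006, 0.258]]
```

>>> move_arm:
  moves:
    - [[0.0025, -0.0035, -0.012, 0, 0.005], [0, 0, -0.012, 0, 0.005], [0, 0, -0.01, 0, 0.005], [0, 0, -0.004, 0, 0.005], [0, 0, 0, 0, 0.005]]

```text
t: 32.75
position: [0.5607, -0.3578, 0.1991]
orientation: [-2.428, -1.991, 0.0]
force: [0.7, 0.3, -2.7]
grip_width: 0.0158
grasp_force: 60.0
```

>>> move_arm:
  moves:
    - [[0, 0, -0.002, 0, 0.005], [0, 0, -0.002, 0, 0.005], [0, 0, -0.0015, 0, 0.005], [0, 0, 0, 0, 0.005]]

```text
t: 33.15
position: [0.5621, -0.3586, 0.1956]
orientation: [2.427, 1.991, 0.001]
force: [2.0, -0.8, 3.9]
grip_width: 0.0154
grasp_force: 60.0
```

>>> move_arm:
  moves:
    - [[0, 0, 0, 0, 0.022], [0, 0, 0, 0, 0.03], [0, 0, 0, 0, 0.04], [0, 0, 0, 0, 0.04], [0, 0, 0.01, 0, 0.04], [0, 0, 0.02, 0, 0.04], [0, 0, 0.04, 0, 0.04], [0, 0, 0.04, 0, 0.04], [-0.03, 0.03, 0, 0, 0.04], [-0.03, 0.035, 0, 0, 0.04], [-0.03, 0.035, 0, 0, 0.04], [0, 0, 0, 0, 0.04]]
  newtons: 20

```text
t: 34.35
position: [0.4675, -0.254, 0.3053]
orientation: [-2.426, -1.992, 0.0]
force: [0.4, -0.8, -0.4]
grip_width: 0.0404
grasp_force: 0.0
```

```bash
cat > hook.py <<'E'
from h import *
import sys
o=np.array([.553,-.400]); a=np.radians(-11.5); ex=np.array([np.cos(a),np.sin(a)]); ey=np.array([-ex[1],ex[0]])
print(robot.read_state()["position"])
for cam in("side","top"):
    n=cam[0]+sys.argv[1]; snap(cam,n); P=np.load(f"pics/{n}.npz")["P"].reshape(-1,3)
    L=np.c_[(P[:,:2]-o)@ex,(P[:,:2]-o)@ey,P[:,2]]
    m=(np.abs(L[:,0])<.05)&(np.abs(L[:,1])<.13)&(L[:,2]>.08)&(L[:,2]<.25)
    for lo in np.arange(-.1,.1,.02):
        k=m&(L[:,1]>=lo)&(L[:,1]<lo+.02)
        if k.sum()>3: print(cam,lo.round(3),k.sum(),np.percentile(L[k][:,[0,2]],[3,50,97],axis=0).round(3).tolist())
    for nm,c in(("r2",(.474,.34)),("r1",(.566,.335)),("o1",(.56,.239)),("o2",(.469,.244))):
        k=(np.hypot(P[:,0]-c[0],P[:,1]-c[1])<.043)&(P[:,2]>.036)&(P[:,2]<.055)
        if k.sum()>20: print(cam,nm,k.sum(),P[k].mean(0).round(4))
E
python3 hook.py 14
```

```text
[ 0.46748937 -0.25404101  0.30531389]
side -0.08 376 [[-0.017, 0.1], [-0.005, 0.148], [0.007, 0.218]]
side -0.06 240 [[-0.018, 0.098], [-0.006, 0.118], [0.015, 0.218]]
side -0.04 231 [[-0.017, 0.096], [-0.006, 0.116], [0.014, 0.217]]
side -0.02 278 [[-0.038, 0.097], [-0.006, 0.118], [0.034, 0.22]]
side 0.0 257 [[-0.04, 0.097], [-0.007, 0.116], [0.037, 0.224]]
side 0.02 220 [[-0.019, 0.096], [-0.007, 0.115], [0.015, 0.216]]
side 0.04 214 [[-0.019, 0.095], [-0.007, 0.115], [0.015, 0.215]]
side 0.06 377 [[-0.019, 0.097], [-0.006, 0.151], [0.006, 0.214]]
side r1 213 [0.5602 0.3305 0.044 ]
side o1 272 [0.5522 0.2374 0.0434]
side o2 28 [0.485  0.2526 0.044 ]
top -0.08 13 [[0.002, 0.213], [0.008, 0.218], [0.011, 0.223]]
top -0.06 5 [[0.009, 0.215], [0.011, 0.217], [0.011, 0.226]]
top -0.02 12 [[0.028, 0.209], [0.038, 0.217], [0.05, 0.222]]
top 0.0 16 [[0.03, 0.208], [0.04, 0.218], [0.049, 0.224]]
top r2 245 [0.4743 0.3401 0.045 ]
top r1 243 [0.5668 0.3346 0.0448]
top o1 254 [0.5591 0.2369 0.0446]
top o2 261 [0.4699 0.2454 0.0445]
```

It hangs level on the hook. I'll let it settle, recheck everything, then hand in.

>>> move_arm:
  moves:
    - [[-0.01, 0.03, 0, 0, 0.04], [0, 0.03, 0, 0, 0.04], [0, 0, 0, 0, 0.04], [0, 0, 0, 0, 0.04], [0, 0, 0, 0, 0.04], [0, 0, 0, 0, 0.04], [0, 0, 0, 0, 0.04], [0, 0, 0, 0, 0.04], [0, 0, 0, 0, 0.04], [0, 0, 0, 0, 0.04], [0, 0, 0, 0, 0.04], [0, 0, 0, 0, 0.04]]

```text
t: 35.65
position: [0.4611, -0.198, 0.3044]
orientation: [2.429, 1.992, 0.0]
force: [-0.0, 0.3, -0.7]
grip_width: 0.0398
grasp_force: 0.0
```

>>> move_arm:
  moves:
    - [[0, 0, 0, 0, 0.04], [0, 0, 0, 0, 0.04], [0, 0, 0, 0, 0.04], [0, 0, 0, 0, 0.04], [0, 0, 0, 0, 0.04], [0, 0, 0, 0, 0.04], [0, 0, 0, 0, 0.04], [0, 0, 0, 0, 0.04], [0, 0, 0, 0, 0.04], [0, 0, 0, 0, 0.04], [0, 0, 0, 0, 0.04], [0, 0, 0, 0, 0.04]]

```text
t: 36.85
position: [0.4611, -0.198, 0.3044]
orientation: [2.429, 1.992, -0.0]
force: [0.5, -0.2, -0.5]
grip_width: 0.0401
grasp_force: 0.0
```

>>> move_arm:
  moves:
    - [[0, 0, 0, 0, 0.04], [0, 0, 0, 0, 0.04], [0, 0, 0, 0, 0.04], [0, 0, 0, 0, 0.04], [0, 0, 0, 0, 0.04], [0, 0, 0, 0, 0.04], [0, 0, 0, 0, 0.04], [0, 0, 0, 0, 0.04], [0, 0, 0, 0, 0.04], [0, 0, 0, 0, 0.04], [0, 0, 0, 0, 0.04], [0, 0, 0, 0, 0.04]]

```text
t: 38.05
position: [0.4611, -0.198, 0.3044]
orientation: [-2.429, -1.992, 0.0]
force: [0.2, 0.4, -0.1]
grip_width: 0.0402
grasp_force: 0.0
```

```bash
python3 hook.py 15; python3 hook.py 16 | grep "side -0.08\|side 0.06\|side -0.04"; python3 chips.py 17
```

```text
[ 0.46111685 -0.19801012  0.30441623]
side -0.08 374 [[-0.017, 0.1], [-0.005, 0.149], [0.007, 0.217]]
side -0.06 239 [[-0.018, 0.098], [-0.005, 0.117], [0.015, 0.218]]
side -0.04 230 [[-0.018, 0.097], [-0.007, 0.116], [0.015, 0.217]]
side -0.02 273 [[-0.038, 0.098], [-0.006, 0.117], [0.034, 0.221]]
side 0.0 260 [[-0.04, 0.096], [-0.007, 0.116], [0.037, 0.224]]
side 0.02 218 [[-0.02, 0.096], [-0.007, 0.115], [0.014, 0.216]]
side 0.04 214 [[-0.019, 0.096], [-0.007, 0.115], [0.014, 0.215]]
side 0.06 377 [[-0.019, 0.097], [-0.007, 0.152], [0.006, 0.214]]
side r1 236 [0.5596 0.3337 0.0438]
side o1 277 [0.552  0.2376 0.0433]
side o2 48 [0.4812 0.2602 0.0447]
top -0.08 98 [[-0.015, 0.111], [-0.003, 0.149], [0.01, 0.223]]
top -0.06 109 [[-0.015, 0.108], [-0.001, 0.121], [0.011, 0.223]]
top -0.04 85 [[-0.014, 0.107], [0.0, 0.126], [0.01, 0.222]]
top -0.02 104 [[-0.036, 0.114], [0.001, 0.213], [0.041, 0.227]]
top 0.0 100 [[-0.037, 0.117], [0.004, 0.214], [0.045, 0.227]]
top 0.02 49 [[-0.006, 0.114], [0.004, 0.214], [0.01, 0.221]]
top 0.04 42 [[-0.006, 0.207], [0.001, 0.214], [0.009, 0.221]]
top 0.06 32 [[-0.003, 0.203], [0.004, 0.214], [0.01, 0.219]]
top r2 247 [0.4745 0.34   0.0454]
top r1 240 [0.567  0.3348 0.0449]
top o1 251 [0.5597 0.2373 0.044 ]
top o2 262 [0.4697 0.245  0.0448]
side -0.08 376 [[-0.018, 0.1], [-0.005, 0.148], [0.007, 0.217]]
side -0.04 233 [[-0.019, 0.097], [-0.006, 0.116], [0.015, 0.217]]
side 0.06 378 [[-0.019, 0.096], [-0.007, 0.151], [0.005, 0.214]]
[ 0.46109745 -0.19800479  0.30438885] [-0.19899941  0.15185144  0.06582694]
side pan [237, 264, 85, 26, 1430] [-0.184 -0.017  0.006] [-0.24  -0.103 -0.   ] [-0.147  0.095  0.028]
top pan [244, 235, 45, 31, 868] [-0.192  0.03   0.007] [-0.24  -0.041 -0.009] [-0.147  0.103  0.032]
top pan [291, 234, 18, 29, 314] [-0.202 -0.083  0.005] [-0.238 -0.103 -0.006] [-0.148 -0.048  0.03 ]
```

```bash
python3 -c "
from rig import workorder; print(workorder.hand_in())"
```

```text
the job is handed in; nothing more can be done
None
```

I handed the job in at about 38 s of the 200 s; the hand-in gave no verdict. My last camera checks showed both bearings and both blocks seated in their pockets, all three chips in the pan, and the scraper hanging still and level on the hook. I planned the moves clear of the jar, marker, ring and screwdriver, but did not re-measure them at the end.

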